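# Right the fallen spray cans and close up the row

### The job

Two spray cans have fallen over, one in the long steel tray and one on the bench in front of it. Set both down upright on the tray floor (not dropped), in single file along the middle of the tray, in the space between the squat containers and the sliding stop, and slide the stop up so that the row is snug: both cans, the squat containers and the stop touching or nearly so. Keep the squat containers standing in their places and leave the mallet and the toothed pulley on the bench where they lie.

Things in the scene. Friction and masses are not known exactly. Their poses are not given: they have to be found in the camera images.
- can_a: The spray can: grey, paper label, black cap. 54 mm diameter up to 126 mm from its base, shoulder to 36 mm diameter at 138 mm, cap 34 mm diameter up to 165 mm; about 0.25 kg. Origin: centre of its flat base; z runs along its axis to the cap. It starts lying in the tray, cap pointing roughly along the tray's -y; identical to can_b and interchangeable with it.
- can_b: The other spray can: grey, paper label, black cap. 54 mm diameter up to 126 mm from its base, shoulder to 36 mm diameter at 138 mm, cap 34 mm diameter up to 165 mm; about 0.25 kg. Origin: centre of its flat base; z runs along its axis to the cap. It starts lying on the bench between the robot and the tray, cap pointing along the tray's +y or up to 0.3 rad from it towards the robot.
- tray: Long shallow steel tray, fixed: inside 120 mm wide (its x) and 540 mm long (its y, from -255 to +285 mm), floor 4 mm thick (inner floor at z = 4 mm), rims 19 mm high and 4 mm thick, end wall at +y 54 mm high. Origin: on the bench at mid-width; y runs along the tray from the stop to the squat containers.
- stop (a joint): Position of the sliding stop along the tray, m: 0 is furthest back, grows to 0.19 as it slides along the tray's +y. It starts at 0 to 0.015 and stays where it is left (about 2 N friction). The stop is an aluminium bookend: a plate 112 mm wide, 8 mm thick, top 66 mm above the bench, with a foot and a fin behind it.
- stop_face (a point): Point on the stop's front face (the side towards the cans), mid-width, 4 mm above the bench; its axes are those of the tray (y out of the face towards the cans).
- stop_fin (a point): Grip point on the stop's upright fin, 58 mm behind its front face and 50 mm above the bench. The fin is 10 mm thick across the tray (its x), runs from 8 to 82 mm behind the face, and its top is 65 mm above the bench.
- filter: Squat black oil filter standing in the tray near its +y end (place exchanged with the tin in some starts), 84 mm diameter, 94 mm tall, domed top with a steel nut (to 101 mm); 0.55 kg. Origin: centre of its base, z up. Leave it standing.
- tin: Squat round metal tin standing in the tray next to the filter, 84 mm diameter, 88 mm tall, 0.6 kg. Origin: centre of its base, z up. Leave it standing.
- mallet: Mallet lying on the bench, wooden handle along its x, white head 90 mm wide and 48 mm high; 260 mm long overall. Origin on the bench below the handle. Bystander.
- pulley: Dark steel toothed pulley lying flat, 100 mm diameter, 36 mm high with hub. Origin: centre of its underside. Bystander.
Mind the look-alikes: they are no part of the job. Of the things that look like the filter, take the one that is nearest to the robot's base at the start. What is shaped like the can_a but red is not meant.

How it is judged:
By the outcome, as a careful person would: the job done as asked, in the order asked, and still so for the second after the job is handed in, with the robot touching nothing.
It also fails if it takes over 70 s, if anything falls off the work surface, if the arm or the gripper's body presses on something with over 40 N, if the wrist force passes 120 N, or if a joint passes its speed limit or range.

### The arm

A 6-joint arm with a two-finger parallel gripper is mounted at the origin on the work surface. World frame = base frame: x ahead of the robot, y to its left, z up, the work surface at z = 0. Lengths are in m, angles in rad, forces in N, time in s.
With the tool pointing down it reaches from about 0.425 to 0.95 m from the base axis. Payload 3.5 kg.
Tool frame: the origin (TCP) lies midway between the tips of the shut fingers; the grasp point (between the pads) lies 19 mm behind it; z points along the fingers, y is the line along which they close (so a half turn about z gives the same grasp; the last joint's range is limited). The gripper opens to 85 mm and grips with 20 to 120 N. Pads are 22 mm wide; open, the fingers measure 114 mm over their backs; the gripper's body (76 mm by 85 mm) begins 54 mm behind the grasp point. The pads swing forward as they close: fully open they stand 13 mm farther back than shut.
Start: joints at [1.141, 0.286, 1.577, -0, 1.279, -0.15], TCP at [0.186, 0.649, 0.231] pointing down, gripper open.
Joint ranges: [-2.77, 2.77], [-0.9, 2.22], [0.21, 2.48], [-1.53, 4.67], [0.24, 2.81], [-2.84, 2.84]. Speed limits (rad/s): [2.79, 2.79, 3.14, 3.14, 3.14, 3.14].

### API

Orientations are given as a unit quaternion [x, y, z, w].
In Python, from plant import ctrl gives the robot as it stands.
- The arm moves only by the tool move_arm, never from a script. Its argument "plan" is a list of rows, each an object of numbers: "x", "y", "z": the shift along the tool's x, y, z in m; "yaw": the turn about the tool's z in rad; "fingers": the closure, from 0 (fully open) to 1 (shut). In form: [{"x": .., "y": .., "z": .., "yaw": .., "fingers": ..}, ...]. A call has 1 to 5 rows; each row is the pose to reach, as a shift and turn from the pose commanded when the call began, along the tool's axes at that moment; what a row does not reach only later rows make up. A row lasts 1/10 s, in which the tool goes at most 50 mm and 8.59 degrees, less where a joint would pass 70% of its speed; a pose out of reach is approached as far as the arm can. A call with a gripper value outside its range is refused whole. The fingers move at their own pace and stop on an object; "force" is the grip in N (left out, the last holds). Time passes only in rows, so rows that repeat a pose let the fingers close. It gives the time, the measured TCP pose, the force, the opening and the grip force at its end, in the units of the state.
- ctrl.get_state(): the state, without advancing time (a new reading comes with each control period).
- ctrl.read_camera(name): name is "scene" or "top" or "wrist"; returns the picture (420x560x3 uint8, red, green, blue); there is no depth.
- ctrl.camera_model(name): a dict with "intrinsics" (3x3 intrinsics, pixels), "cam_to_world" (4x4, takes a point from camera to world coordinates); the wrist camera has in their place "tool_from_camera" (4x4, takes a point from camera to tool coordinates, whose origin is the TCP and whose axes are the flange's). Camera axes: x right, y up, looking along -z (the intrinsics and any distortion apply to the point x, -y, -z); pixel columns grow to the right and rows downward; lengths in m; the calibration is good to about 2 mm. A picture is of the moment at which its call begins: read the wrist's pose just before it. camera_model takes no time and is no camera call.
- ctrl.sign_off(): hands the job in; it is judged then, once.
The state is a dict: "time": time; "qpos": joint angles; "dq": joint speeds; "joint_efforts": joint torques, N m; "eef_pos": TCP position; "tcp_rot": TCP orientation; "contact_force": force on the tool from outside, world axes, zero at the start; "wrist_torque": the same for the moment, N m; "opening": opening from 0.0 (shut) to 1.0 (fully open); "finger_force": force on a finger pad.
Only numpy, scipy, OpenCV 4.12 (cv2) and the standard library are available. Lean on these libraries where they do the work, as an engineer would, in place of code of your own. Each camera call takes 0.05 s, during which the arm holds its last target. There are 200 camera calls.

## Working session

There is one attempt and no reset: what is moved stays moved. The work goes in short steps, Python scripts to look and compute and a tool call to move; the robot and the scene stay as the last step left them, time stands still between calls to the robot, and variables do not carry over. Pictures are saved under pics/ and viewed, at most 10 in all, crops included, and the job is handed in when it is done.

Besides the shell and the picture viewer there is one more tool, called after "Emit:" as name(argument=value, ...), one argument or row to a line, values as JSON. move_arm: Moves the arm, as the interface text tells. Its arguments: {"type":"object","properties":{"plan":{"type":"array"},"force":{"type":"number"}},"required":["plan"]}

```bash
ls; mkdir -p pics; python3 - <<'E'
from plant import ctrl
import cv2,numpy as np
np.set_printoptions(precision=4,suppress=True)
print(ctrl.get_state())
for n in("scene","top","wrist"):
    print(n,ctrl.camera_model(n))
    cv2.imwrite(f"pics/{n}0.png",ctrl.read_camera(n)[...,::-1])
E
```

```text
pics
{'time': 0.0, 'qpos': array([ 1.141 ,  0.2872,  1.5782, -0.    ,  1.2786, -0.15  ]), 'dq': array([ 0.0002,  0.0015,  0.0001, -0.0005,  0.0007, -0.0005]), 'joint_efforts': array([ -0.0009, -40.5965, -29.2634,  -0.0002,   0.0058,   0.    ]), 'eef_pos': array([0.1861, 0.6481, 0.2299]), 'tcp_rot': array([ 0.1394,  0.9902, -0.0012, -0.0003]), 'contact_force': array([-0.133 , -0.2793, -0.0468]), 'wrist_torque': array([0.0095, 0.0075, 0.01  ]), 'finger_force': 0.0, 'opening': 1.0025655555723263}
scene {'intrinsics': array([[437.1567,   0.    , 276.3231],
       [  0.    , 437.1567, 206.2231],
       [  0.    ,   0.    ,   1.    ]]), 'cam_to_world': array([[ 0.4074, -0.7519,  0.5183,  1.2518],
       [ 0.9132,  0.3398, -0.2248, -0.3122],
       [-0.0071,  0.5649,  0.8251,  1.197 ],
       [ 0.    ,  0.    ,  0.    ,  1.    ]])}
top {'intrinsics': array([[411.5201,   0.    , 280.4712],
       [  0.    , 411.5201, 209.9522],
       [  0.    ,   0.    ,   1.    ]]), 'cam_to_world': array([[ 0.0128,  0.9946, -0.103 ,  0.43  ],
       [-0.9999,  0.0119, -0.0094, -0.0171],
       [-0.0081,  0.1031,  0.9946,  1.1981],
       [ 0.    ,  0.    ,  0.    ,  1.    ]])}
wrist {'intrinsics': array([[303.903 ,   0.    , 277.6922],
       [  0.    , 303.903 , 208.5927],
       [  0.    ,   0.    ,   1.    ]]), 'tool_from_camera': array([[ 0.0007,  0.9452,  0.3263,  0.0846],
       [ 1.    , -0.0004, -0.0008,  0.0002],
       [-0.0006,  0.3263, -0.9452, -0.1434],
       [ 0.    ,  0.    ,  0.    ,  1.    ]])}
```

View pics/top0.png

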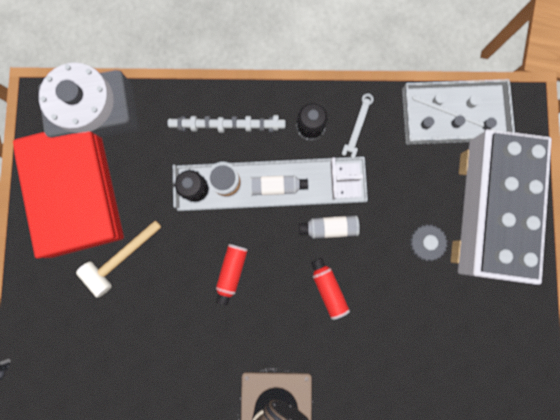

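View pics/scene0.png

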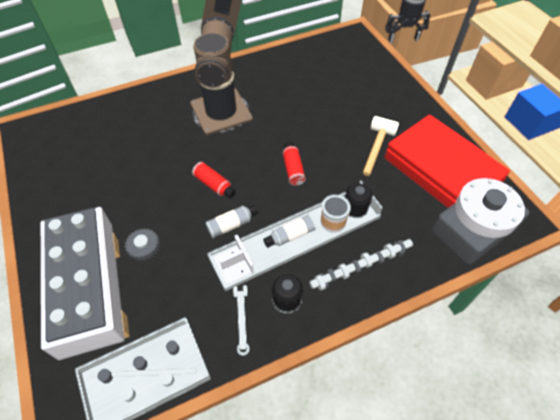

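The top view shows the tray at about (174–367, 157–210). The filter is at (190,185), the tin at (223,180), can_a at (252–305,185) with its cap to the right, and the stop at (345,180). Can_b lies on the bench at (302–358,228) with its cap to the left, towards +y. The scene view agrees. I'll enlarge both views to pick points.

```bash
cat > h.py <<'E'
import cv2,numpy as np
from scipy.spatial.transform import Rotation as R
np.set_printoptions(precision=4,suppress=True)
def ray(n,uv):
    from plant import ctrl
    m=ctrl.camera_model(n);K=m["intrinsics"];s=ctrl.get_state()
    if n=="wrist":
        T=np.eye(4);T[:3,:3]=R.from_quat(s["tcp_rot"]).as_matrix();T[:3,3]=s["eef_pos"];T=T@m["tool_from_camera"]
    else:T=m["cam_to_world"]
    d=np.array([(uv[0]-K[0,2])/K[0,0],-(uv[1]-K[1,2])/K[1,1],-1.])
    return T[:3,3],T[:3,:3]@d
def onz(n,uv,z):
    o,d=ray(n,uv);return o+d*(z-o[2])/d[2]
def proj(n,P,pose=None):
    from plant import ctrl
    m=ctrl.camera_model(n);K=m["intrinsics"]
    if n=="wrist":
        s=ctrl.get_state() if pose is None else pose
        T=np.eye(4);T[:3,:3]=R.from_quat(s["tcp_rot"]).as_matrix();T[:3,3]=s["eef_pos"];T=T@m["tool_from_camera"]
    else:T=m["cam_to_world"]
    p=(np.atleast_2d(P)-T[:3,3])@T[:3,:3]
    return np.c_[K[0,0]*p[:,0]/-p[:,2]+K[0,2],K[1,1]*p[:,1]/p[:,2]+K[1,2]]
def tri(a,ua,b,ub):
    o1,d1=ray(a,ua);o2,d2=ray(b,ub);d1=d1/np.linalg.norm(d1);d2=d2/np.linalg.norm(d2)
    t=np.linalg.lstsq(np.c_[d1,-d2],o2-o1,rcond=None)[0]
    p,q=o1+t[0]*d1,o2+t[1]*d2
    return (p+q)/2,np.linalg.norm(p-q)
def crop(img,x0,y0,x1,y1,k):
    return cv2.resize(img[y0:y1,x0:x1],None,fx=k,fy=k,interpolation=cv2.INTER_CUBIC)
E
python3 - <<'E'
from h import *
cv2.imwrite("pics/topc.png",crop(cv2.imread("pics/top0.png"),165,145,385,255,3.6))
cv2.imwrite("pics/scenec.png",crop(cv2.imread("pics/scene0.png"),195,165,395,300,4))
E
```

```text
(no output)
```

View pics/topc.png

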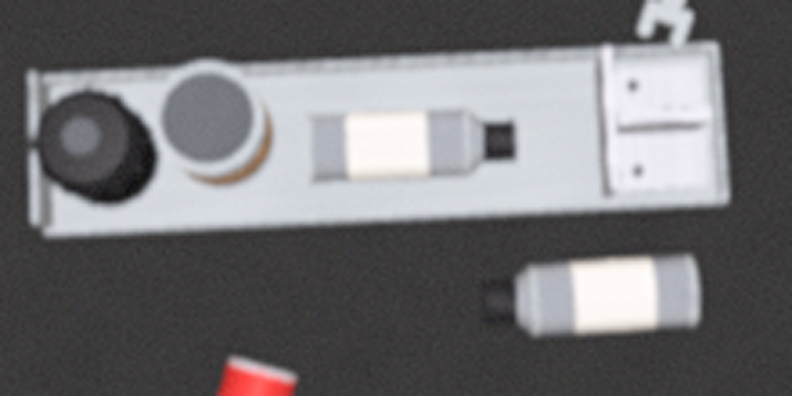

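View pics/scenec.png

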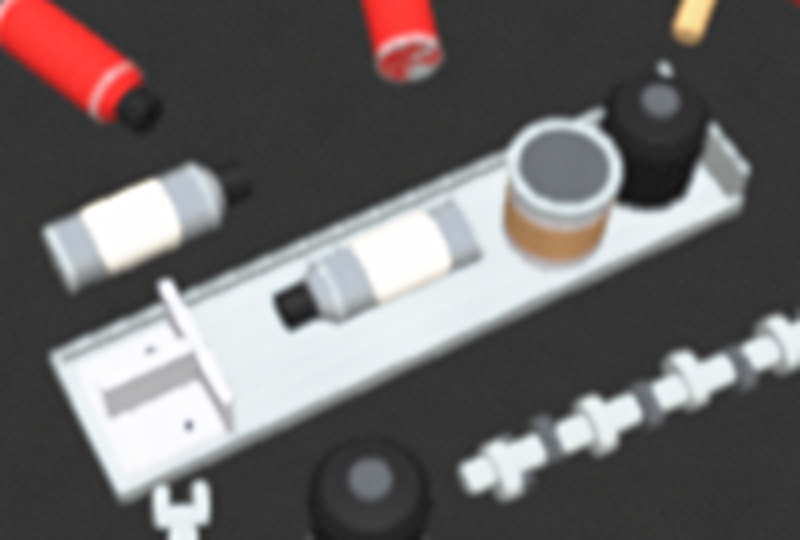

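The crops show both cans clearly. In the top crop, can_a's axis runs (312,147)→(515,141) and can_b's (699,292)→(484,300). The tray corners are near (718,43), (728,203), (43,236) and (35,72).

```bash
python3 - <<'E'
from h import *
t=lambda u,v:((u+.5)/3.6+165-.5,(v+.5)/3.6+145-.5)
s=lambda u,v:((u+.5)/4+195-.5,(v+.5)/4+165-.5)
P=lambda n,a,b:print(n,*tri("top",t(*a),"scene",s(*b)))
P("a cap",(515,141),(283,309));P("a base",(312,147),(462,234))
P("b cap",(484,300),(246,184));P("b base",(699,292),(62,260))
P("tray RT",(718,43),(120,497));P("tray RB",(728,203),(55,357))
P("tin top",(208,118),(565,167));P("filter nut",(82,138),(660,100))
for n,a,z in[("RT",(718,43),.019),("RB",(728,203),.019),("LB",(43,236),.019),("LT",(30,72),.054),("LBw",(38,226),.054),("stop top T",(605,47),.066),("stop top B",(610,192),.066),("fin far",(618,125),.065),("fin near",(705,122),.065),("tin",(208,118),.088)]:
    print(n,onz("top",t(*a),z))
from plant import ctrl
print(R.from_quat(ctrl.get_state()["tcp_rot"]).as_matrix())
E
```

```text
a cap [ 0.6273 -0.0813  0.034 ] 0.003812433593235077
a base [0.6206 0.0779 0.0281] 0.0015988962133455318
b cap [ 0.501  -0.0591  0.0202] 0.0018934532541715742
b base [ 0.5106 -0.2239  0.0279] 0.011518637277902815
tray RT [ 0.7127 -0.2469  0.0155] 0.003169259040287363
tray RB [ 0.5825 -0.2534  0.0129] 0.0053532621152174035
tin top [0.6324 0.154  0.0911] 0.0022276567405887064
filter nut [0.6139 0.2462 0.1031] 0.002122821780807031
RT [ 0.7114 -0.2478  0.019 ]
RB [ 0.5809 -0.2547  0.019 ]
LB [0.5478 0.2938 0.019 ]
LT [0.6739 0.2999 0.054 ]
LBw [0.552  0.2888 0.054 ]
stop top T [ 0.696  -0.1508  0.066 ]
stop top B [ 0.5824 -0.1546  0.066 ]
fin far [ 0.6349 -0.161   0.065 ]
fin near [ 0.638  -0.2282  0.065 ]
tin [0.6326 0.1534 0.088 ]
[[-0.9611  0.2762 -0.0008]
 [ 0.2762  0.9611 -0.0017]
 [ 0.0002 -0.0019 -1.    ]]
```

Emit:
move_arm(
  plan=[
    {"x":-0.036,"y":-0.033,"z":0,"yaw":0,"fingers":0.3},
    {"x":-0.072,"y":-0.066,"z":0,"yaw":0,"fingers":0.3},
    {"x":-0.108,"y":-0.1,"z":0,"yaw":0,"fingers":0.3},
    {"x":-0.144,"y":-0.133,"z":0,"yaw":0,"fingers":0.3},
    {"x":-0.18,"y":-0.166,"z":0,"yaw":0,"fingers":0.3},
  ],
)

```text
time: 0.65
eef_pos: [0.314, 0.4377, 0.231]
tcp_rot: [0.139, 0.99, -0.0, -0.0]
contact_force: [1.3, -0.2, 0.2]
opening: 0.701
finger_force: 0.0
```

Emit:
move_arm(
  plan=[
    {"x":-0.036,"y":-0.033,"z":0,"yaw":0,"fingers":0.3},
    {"x":-0.072,"y":-0.066,"z":0,"yaw":0,"fingers":0.3},
    {"x":-0.108,"y":-0.1,"z":0,"yaw":0,"fingers":0.3},
    {"x":-0.144,"y":-0.133,"z":0,"yaw":0,"fingers":0.3},
    {"x":-0.18,"y":-0.166,"z":0,"yaw":0,"fingers":0.3},
  ],
)

```text
time: 1.15
eef_pos: [0.4411, 0.2284, 0.2312]
tcp_rot: [0.139, 0.99, 0.0, 0.0]
contact_force: [0.4, 0.6, -0.1]
opening: 0.697
finger_force: 0.0
```

Emit:
move_arm(
  plan=[
    {"x":-0.036,"y":-0.033,"z":0,"yaw":0,"fingers":0.3},
    {"x":-0.072,"y":-0.066,"z":0,"yaw":0,"fingers":0.3},
    {"x":-0.108,"y":-0.1,"z":0,"yaw":0,"fingers":0.3},
    {"x":-0.144,"y":-0.133,"z":0,"yaw":0,"fingers":0.3},
    {"x":-0.18,"y":-0.166,"z":0,"yaw":0,"fingers":0.3},
  ],
)

```text
time: 1.65
eef_pos: [0.5684, 0.0191, 0.2311]
tcp_rot: [0.14, 0.99, 0.0, -0.0]
contact_force: [1.3, 0.2, 0.6]
opening: 0.697
finger_force: 0.0
```

Emit:
move_arm(
  plan=[
    {"x":-0.02,"y":-0.018,"z":0,"yaw":0.13,"fingers":0.3},
    {"x":-0.04,"y":-0.036,"z":0,"yaw":0.26,"fingers":0.3},
    {"x":-0.06,"y":-0.054,"z":0,"yaw":0.39,"fingers":0.3},
    {"x":-0.075,"y":-0.068,"z":0,"yaw":0.52,"fingers":0.3},
    {"x":-0.084,"y":-0.076,"z":0,"yaw":0.65,"fingers":0.3},
  ],
)

```text
time: 2.15
eef_pos: [0.628, -0.0769, 0.2306]
tcp_rot: [0.451, 0.892, -0.0, -0.0]
contact_force: [0.7, 0.3, -0.2]
opening: 0.7
finger_force: 0.0
```

Emit:
move_arm(
  plan=[
    {"x":0,"y":0,"z":0,"yaw":0.14,"fingers":0.3},
    {"x":0,"y":0,"z":0,"yaw":0.28,"fingers":0.3},
    {"x":0,"y":0,"z":0,"yaw":0.42,"fingers":0.3},
    {"x":0,"y":0,"z":0,"yaw":0.54,"fingers":0.3},
    {"x":0,"y":0,"z":0,"yaw":0.599,"fingers":0.3},
  ],
)

```text
time: 2.65
eef_pos: [0.6273, -0.0752, 0.2308]
tcp_rot: [0.693, 0.721, -0.0, -0.0]
contact_force: [-0.3, 0.3, 0.8]
opening: 0.705
finger_force: 0.0
```

```bash
python3 - <<'E'
from h import *
from plant import ctrl
s=ctrl.get_state();print({k:s[k] for k in("time","qpos","eef_pos","tcp_rot","opening")});print(R.from_quat(s["tcp_rot"]).as_matrix())
cv2.imwrite("pics/w1.png",ctrl.read_camera("wrist")[...,::-1])
E
```

```text
{'time': 2.65, 'qpos': array([-0.2797,  0.1937,  1.6884,  0.    ,  1.2605, -0.3182]), 'eef_pos': array([ 0.6273, -0.0752,  0.2308]), 'tcp_rot': array([ 0.6934,  0.7206, -0.0002, -0.0004]), 'opening': 0.7047329646702973}
[[-0.0385  0.9993 -0.0009]
 [ 0.9993  0.0385  0.0003]
 [ 0.0003 -0.0009 -1.    ]]
```

View pics/w1.png

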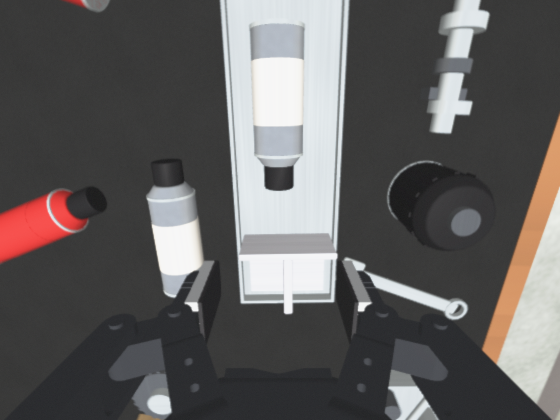

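The wrist view shows can_a's cap tip at (279,190) and its base edge at (277,24). The stop's top edge runs (240,258)–(336,256) with the fin at (289,285). Can_b's cap is at (167,162) and its base is near (180,293).

```bash
python3 - <<'E'
from h import *
t=lambda u,v:((u+.5)/3.6+165-.5,(v+.5)/3.6+145-.5)
for n,uv,z in[("a tip",(279,190),.048),("a neck L",(264,168),.031),("a neck R",(294,168),.031),("a base",(277,24),.058),("a bodyL top",(251,35),.031),("a bodyR",(304,35),.031),("a bodyL low",(254,150),.031),("a bodyR low",(302,150),.031),
 ("b tip",(167,160),.044),("b capL",(152,182),.027),("b capR",(184,180),.027),("b bodyL",(149,205),.027),("b bodyR",(197,200),.027),("b L",(160,280),.027),
 ("stop TL",(240,258),.066),("stop TR",(336,256),.066),("fin top front",(288,262),.065),("fin top back",(288,312),.065),
 ("rimL inner",(237,170),.023),("rimR inner",(340,170),.023),("rimL",(230,30),.023),("rimR",(344,30),.023)]:
    print(n,onz("wrist",uv,z)[:2])
print("a tip",tri("wrist",(279,187),"top",t(515,141)),"b tip",tri("wrist",(167,161),"top",t(484,300)))
E
```

```text
a tip [ 0.6286 -0.0811]
a neck L [ 0.6107 -0.0605]
a neck R [ 0.6449 -0.0592]
a base [0.6204 0.0779]
a bodyL top [0.5946 0.0732]
a bodyR [0.6474 0.0752]
a bodyL low [ 0.599  -0.0405]
a bodyR low [ 0.6528 -0.0385]
b tip [ 0.5054 -0.0531]
b capL [ 0.4797 -0.083 ]
b capR [ 0.5173 -0.0791]
b bodyL [ 0.4733 -0.1116]
b bodyR [ 0.5314 -0.1031]
b L [ 0.4775 -0.2154]
stop TL [ 0.5873 -0.1578]
stop TR [ 0.696 -0.151]
fin top front [ 0.6421 -0.1613]
fin top back [ 0.6455 -0.2298]
rimL inner [ 0.5789 -0.0657]
rimR inner [ 0.6994 -0.061 ]
rimL [0.5725 0.0784]
rimR [0.6883 0.0828]
a tip (array([ 0.6286, -0.0839,  0.024 ]), np.float64(0.0006064060994367704)) b tip (array([ 0.4998, -0.0586,  0.0275]), np.float64(0.002522733694769692))
```

Emit:
move_arm(
  plan=[
    {"x":-0.006,"y":0,"z":0.05,"yaw":0,"fingers":0.3},
    {"x":-0.006,"y":0,"z":0.1,"yaw":0,"fingers":0.3},
    {"x":-0.006,"y":0,"z":0.15,"yaw":0,"fingers":0.3},
    {"x":-0.006,"y":0,"z":0.195,"yaw":0,"fingers":0.3},
    {"x":-0.006,"y":0,"z":0.221,"yaw":0,"fingers":0.3},
  ],
)

```text
time: 3.2
eef_pos: [0.6246, -0.0804, 0.0053]
tcp_rot: [0.692, 0.722, -0.002, -0.003]
contact_force: [-0.0, 0.8, 0.7]
opening: 0.7
finger_force: 0.0
```

Emit:
move_arm(
  plan=[
    {"x":0,"y":0,"z":0,"yaw":0,"fingers":0.6},
    {"x":0,"y":0,"z":0,"yaw":0,"fingers":1},
    {"x":0,"y":0,"z":0,"yaw":0,"fingers":1},
    {"x":0,"y":0,"z":0,"yaw":0,"fingers":1},
  ],
  force=20,
)

```text
time: 3.6
eef_pos: [0.6293, -0.0817, 0.0127]
tcp_rot: [0.692, 0.722, 0.001, 0.002]
contact_force: [0.6, 0.6, -1.0]
opening: 0.388
finger_force: 20.2
```

Emit:
move_arm(
  plan=[
    {"x":0,"y":0,"z":-0.02,"yaw":0,"fingers":1},
    {"x":0,"y":0,"z":-0.04,"yaw":0,"fingers":1},
    {"x":0,"y":0,"z":-0.06,"yaw":0,"fingers":1},
    {"x":0,"y":0,"z":-0.08,"yaw":0,"fingers":1},
    {"x":0,"y":0,"z":-0.08,"yaw":0,"fingers":1},
  ],
)

```text
time: 4.1
eef_pos: [0.6309, -0.0823, 0.0956]
tcp_rot: [0.692, 0.722, 0.002, 0.005]
contact_force: [0.6, -0.9, -0.1]
opening: 0.391
finger_force: 21.1
```

```bash
python3 - <<'E'
from h import *
from plant import ctrl
s=ctrl.get_state();print({k:s[k] for k in("time","eef_pos","tcp_rot","opening","contact_force","wrist_torque")})
a=crop(ctrl.read_camera("scene")[...,::-1],195,150,395,300,2);b=cv2.resize(ctrl.read_camera("wrist")[...,::-1],(400,300))
cv2.imwrite("pics/c1.png",np.hstack([a,b]))
E
```

```text
{'time': 4.1, 'eef_pos': array([ 0.6309, -0.0823,  0.0956]), 'tcp_rot': array([0.692 , 0.7219, 0.0021, 0.0045]), 'opening': 0.3905921651949012, 'contact_force': array([ 0.6003, -0.9329, -0.0561]), 'wrist_torque': array([-0.2349, -0.1251, -0.0232])}
```

View pics/c1.png

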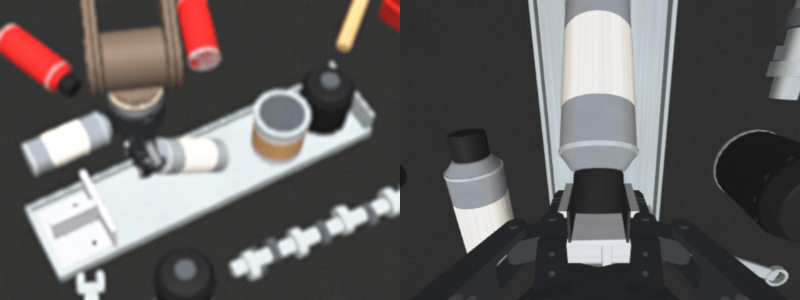

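The can pivots in the grip. In the scene crop its axis runs (135,160)→(225,155), so it is tilted with the base hanging. I'll lift further and measure the tilt from the label edges in the wrist image.

Emit:
move_arm(
  plan=[
    {"x":0,"y":0,"z":-0.02,"yaw":0,"fingers":1},
    {"x":0,"y":0,"z":-0.04,"yaw":0,"fingers":1},
    {"x":0,"y":0,"z":-0.06,"yaw":0,"fingers":1},
    {"x":0,"y":0,"z":-0.08,"yaw":0,"fingers":1},
    {"x":0,"y":0,"z":-0.08,"yaw":0,"fingers":1},
  ],
)

```text
time: 4.7
eef_pos: [0.6291, -0.0816, 0.1722]
tcp_rot: [0.692, 0.722, 0.001, 0.002]
contact_force: [0.8, -0.6, -2.7]
opening: 0.39
finger_force: 23.4
```

```bash
cat > tilt.py <<'E'
from h import *
from plant import ctrl
def look(name):
    s=ctrl.get_state();w=ctrl.read_camera("wrist")[...,::-1];a=crop(ctrl.read_camera("scene")[...,::-1],195,150,395,300,2)
    cv2.imwrite(f"pics/{name}_w.png",w);cv2.imwrite(f"pics/{name}.png",np.hstack([a,cv2.resize(w,(400,300))]))
    Rm=R.from_quat(s["tcp_rot"]).as_matrix()
    print(s["time"],s["eef_pos"],s["contact_force"],s["opening"])
    col=w[:,272:284].mean(1)
    print("col r-b",[(r,int(col[r].mean()),int(col[r,2]-col[r,0])) for r in range(0,260,8)])
    for th in range(0,100,10): # th: 0 lying, 90 upright; base on tool +x side
        c,n=np.cos(np.radians(th)),np.sin(np.radians(th))
        g=s["eef_pos"]-.021*Rm[:,2];ax=-c*Rm[:,0]-n*Rm[:,2];nr=c*-Rm[:,2]+n*Rm[:,0]
        print(th,[int(proj("wrist",g+(h-.161)*ax+.027*nr,s)[0,1]) for h in(.0,.027,.096,.126)])
E
python3 -c "
from tilt import *;look('c2')"
```

```text
4.7 [ 0.6291 -0.0816  0.1722] [ 0.813  -0.5557 -2.6947] 0.3898028609823526
col r-b [(0, 228, -9), (8, 228, -9), (16, 229, -9), (24, 229, -8), (32, 230, -8), (40, 230, -8), (48, 231, -8), (56, 231, -8), (64, 232, -8), (72, 215, -3), (80, 164, -6), (88, 166, -6), (96, 239, 6), (104, 239, 6), (112, 239, 6), (120, 239, 6), (128, 239, 6), (136, 240, 6), (144, 240, 6), (152, 183, -3), (160, 168, -6), (168, 167, -6), (176, 167, -6), (184, 167, -5), (192, 214, -2), (200, 193, -17), (208, 192, -17), (216, 193, -17), (224, 193, -17), (232, 42, 0), (240, 43, 0), (248, 43, -1), (256, 43, -1)]
0 [-273, -111, 168, 253]
10 [-173, -71, 151, 234]
20 [-101, -33, 142, 220]
30 [-45, 1, 140, 209]
40 [1, 35, 143, 203]
50 [41, 65, 149, 199]
60 [76, 94, 159, 199]
70 [109, 122, 170, 202]
80 [139, 148, 183, 207]
90 [168, 174, 198, 214]
```

View pics/c2.png

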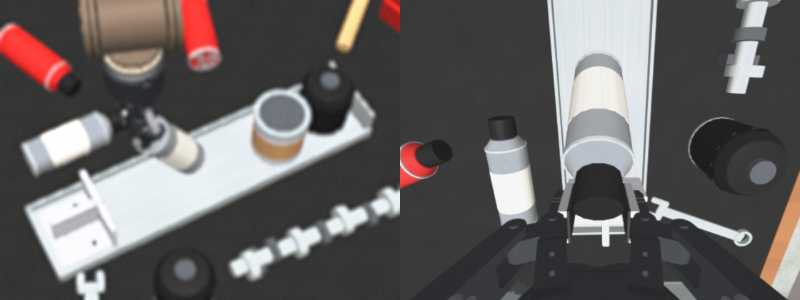

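The wrist image gives a tilt of about 58° (base at row 74, label rows 92–152), hanging free. I'll lower the base edge onto the floor a little further from the tin, then sweep the cap over the base.

Emit:
move_arm(
  plan=[
    {"x":-0.015,"y":0,"z":0.01,"yaw":0,"fingers":1},
    {"x":-0.03,"y":0,"z":0.02,"yaw":0,"fingers":1},
    {"x":-0.03,"y":0,"z":0.03,"yaw":0,"fingers":1},
    {"x":-0.03,"y":0,"z":0.038,"yaw":0,"fingers":1},
    {"x":-0.03,"y":0,"z":0.041,"yaw":0,"fingers":1},
  ],
)

```text
time: 5.3
eef_pos: [0.6319, -0.1158, 0.1347]
tcp_rot: [0.692, 0.722, -0.001, 0.005]
contact_force: [-3.1, -8.4, 21.3]
opening: 0.387
finger_force: 28.0
```

Emit:
move_arm(
  plan=[
    {"x":0.033,"y":0,"z":-0.006,"yaw":0,"fingers":1},
    {"x":0.061,"y":0,"z":-0.009,"yaw":0,"fingers":1},
    {"x":0.08,"y":0,"z":-0.008,"yaw":0,"fingers":1},
    {"x":0.089,"y":0,"z":-0.006,"yaw":0,"fingers":1},
    {"x":0.089,"y":0,"z":-0.006,"yaw":0,"fingers":1},
  ],
)

```text
time: 5.8
eef_pos: [0.629, -0.0238, 0.142]
tcp_rot: [0.691, 0.723, 0.001, 0.005]
contact_force: [-2.0, -4.1, 16.7]
opening: 0.385
finger_force: 37.3
```

```bash
python3 -c "
from tilt import *;look('c3')"
```

```text
5.8 [ 0.629  -0.0238  0.142 ] [-1.963  -4.0646 16.7015] 0.3847136706315428
col r-b [(0, 188, -7), (8, 139, -1), (16, 109, 57), (24, 109, 57), (32, 168, -4), (40, 230, -8), (48, 230, -8), (56, 229, -8), (64, 229, -8), (72, 229, -8), (80, 230, -8), (88, 230, -8), (96, 230, -8), (104, 231, -8), (112, 231, -8), (120, 232, -8), (128, 232, -8), (136, 233, -8), (144, 233, -7), (152, 233, -8), (160, 233, -7), (168, 234, -7), (176, 110, -2), (184, 168, 13), (192, 168, 13), (200, 106, -4), (208, 193, -10), (216, 175, -7), (224, 177, -7), (232, 192, -15), (240, 32, 0), (248, 32, 0), (256, 35, 0)]
0 [-273, -111, 168, 253]
10 [-173, -71, 151, 234]
20 [-101, -33, 142, 220]
30 [-45, 1, 140, 209]
40 [1, 35, 143, 203]
50 [41, 65, 149, 199]
60 [76, 94, 159, 199]
70 [109, 122, 170, 202]
80 [139, 148, 183, 207]
90 [168, 174, 198, 214]
```

Label rows 180–199 mean the can is upright, pressed flat on the floor with about 17 N. Next I'll measure the tray midline and the squat containers more exactly.

```bash
python3 - <<'E'
from h import *
from plant import ctrl
p={"eef_pos":np.array([.6273,-.0752,.2308]),"tcp_rot":np.array([.6934,.7206,-.0002,-.0004])}
m=ctrl.camera_model("wrist");K=m["intrinsics"];T=np.eye(4);T[:3,:3]=R.from_quat(p["tcp_rot"]).as_matrix();T[:3,3]=p["eef_pos"];T=T@m["tool_from_camera"]
def wz(uv,z):
    d=T[:3,:3]@np.array([(uv[0]-K[0,2])/K[0,0],-(uv[1]-K[1,2])/K[1,1],-1.]);return (T[:3,3]+d*(z-T[2,3])/d[2])[:2]
g=cv2.GaussianBlur(cv2.imread("pics/w1.png",0),(3,3),0).astype(float)
pts=[]
for v in(20,60,100,140,200,220):
    r=g[v];l=max(range(205,248),key=lambda u:r[u+1]-r[u-1]);q=max(range(325,362),key=lambda u:r[u-1]-r[u+1])
    a,b=wz((l,v),.019),wz((q,v),.019);pts.append((a+b)/2);print(v,l,q,a,b,(a+b)/2,np.linalg.norm(a-b))
pts=np.array(pts);print("wrist mid fit x=a+b*y",np.polyfit(pts[:,1],pts[:,0],1))
t0=cv2.imread("pics/top0.png",0).astype(float);mid=[]
for u in(245,260,275,290,305,320):
    c=cv2.GaussianBlur(t0,(3,3),0)[:,u]
    a=max(range(150,172),key=lambda v:c[v+1]-c[v-1]);b=max(range(200,216),key=lambda v:c[v-1]-c[v+1])
    A,B=onz("top",(u,a),.019),onz("top",(u,b),.019);mid.append((A+B)/2);print(u,a,b,((A+B)/2)[:2],np.linalg.norm(A-B))
mid=np.array(mid);print("top fit",np.polyfit(mid[:,1],mid[:,0],1))
i=crop(cv2.imread("pics/top0.png",0),165,145,265,235,6)
for z,rr in((.088,.042),):
    r=411.5/(1.198-z)*rr*6
    print(r,[ (onz("top",(c[0]/6+165-.4,c[1]/6+145-.4),z)[:2],c) for c in cv2.HoughCircles(i,cv2.HOUGH_GRADIENT,1.5,40,param1=80,param2=15,minRadius=int(r*.85),maxRadius=int(r*1.08))[0][:4]])
E
```

```text
20 221 348 [0.5628 0.0877] [0.692  0.0928] [0.6274 0.0903] 0.1293638234627205
60 224 346 [0.5651 0.0509] [0.6941 0.056 ] [0.6296 0.0535] 0.1290863806346144
100 226 344 [0.5666 0.0111] [0.6964 0.0162] [0.6315 0.0136] 0.12988740981031127
140 229 342 [ 0.5694 -0.032 ] [ 0.6989 -0.027 ] [ 0.6341 -0.0295] 0.12960865219675405
200 233 339 [ 0.5733 -0.104 ] [ 0.703  -0.0989] [ 0.6381 -0.1015] 0.12975576327786942
220 235 338 [ 0.5756 -0.1302] [ 0.7045 -0.1251] [ 0.64   -0.1277] 0.12897443533276243
wrist mid fit x=a+b*y [-0.0571  0.6325]
245 162 207 [0.6254 0.0978] 0.13211820939645788
260 161 206 [0.6289 0.0543] 0.13214166589532222
275 160 206 [0.6309 0.0108] 0.13506996730751503
290 160 205 [ 0.6328 -0.0327] 0.1321271385544357
305 159 204 [ 0.6362 -0.0761] 0.13215616866618957
320 158 204 [ 0.6382 -0.1196] 0.13509049022666544
top fit [-0.0578  0.6314]
93.42162162162164 [(array([0.6126, 0.2444]), array([146.25, 237.75,  85.9 ], dtype=float32)), (array([0.6193, 0.1426]), array([369.75, 225.75,  82.9 ], dtype=float32)), (array([0.6344, 0.1615]), array([329.25, 192.75,  89.2 ], dtype=float32)), (array([0.6018, 0.229 ]), array([179.25, 261.75,  82.6 ], dtype=float32))]
```

Emit:
move_arm(
  plan=[
    {"x":0,"y":0,"z":-0.01,"yaw":0,"fingers":1},
    {"x":0,"y":0,"z":-0.02,"yaw":0,"fingers":1},
    {"x":0.025,"y":0,"z":-0.02,"yaw":0,"fingers":1},
    {"x":0.05,"y":0,"z":-0.02,"yaw":0,"fingers":1},
    {"x":0.05,"y":0,"z":-0.02,"yaw":0,"fingers":1},
  ],
)

```text
time: 6.4
eef_pos: [0.622, 0.0304, 0.1538]
tcp_rot: [0.691, 0.723, -0.0, -0.002]
contact_force: [-0.7, 0.3, -3.0]
opening: 0.389
finger_force: 31.4
```

Emit:
move_arm(
  plan=[
    {"x":0.015,"y":0,"z":0,"yaw":0,"fingers":1},
    {"x":0.03,"y":0,"z":0,"yaw":0,"fingers":1},
    {"x":0.04,"y":0,"z":0,"yaw":0,"fingers":1},
    {"x":0.04,"y":0,"z":0,"yaw":0,"fingers":1},
    {"x":0.04,"y":0,"z":0,"yaw":0,"fingers":1},
  ],
)

```text
time: 6.9
eef_pos: [0.6216, 0.0678, 0.1553]
tcp_rot: [0.692, 0.722, -0.0, 0.0]
contact_force: [0.2, -0.2, -2.4]
opening: 0.39
finger_force: 31.4
```

```bash
python3 - <<'E'
from tilt import *
look('c4')
t=ctrl.read_camera("top")[...,::-1]
w=cv2.imread("pics/c4_w.png")
cv2.imwrite("pics/v8.png",np.hstack([cv2.resize(w,(440,330)),cv2.resize(crop(t,165,130,285,220,3),(360,270)) if 0 else cv2.copyMakeBorder(crop(t,165,130,285,220,3),0,60,0,0,0)]))
E
```

```text
6.9 [0.6216 0.0678 0.1553] [ 0.2003 -0.1872 -2.4067] 0.39042639082112085
col r-b [(0, 40, 0), (8, 40, 0), (16, 61, 0), (24, 32, 0), (32, 229, -8), (40, 228, -9), (48, 120, -9), (56, 120, -10), (64, 119, -9), (72, 120, -10), (80, 120, -10), (88, 121, -10), (96, 121, -10), (104, 121, -10), (112, 120, -10), (120, 119, -10), (128, 119, -9), (136, 120, -10), (144, 119, -10), (152, 160, -10), (160, 231, -8), (168, 222, -8), (176, 164, 11), (184, 171, 13), (192, 177, 13), (200, 107, -3), (208, 227, -9), (216, 177, -7), (224, 180, -6), (232, 194, -16), (240, 32, 0), (248, 33, 0), (256, 34, 0)]
0 [-273, -111, 168, 253]
10 [-173, -71, 151, 234]
20 [-101, -33, 142, 220]
30 [-45, 1, 140, 209]
40 [1, 35, 143, 203]
50 [41, 65, 149, 199]
60 [76, 94, 159, 199]
70 [109, 122, 170, 202]
80 [139, 148, 183, 207]
90 [168, 174, 198, 214]
```

View pics/v8.png

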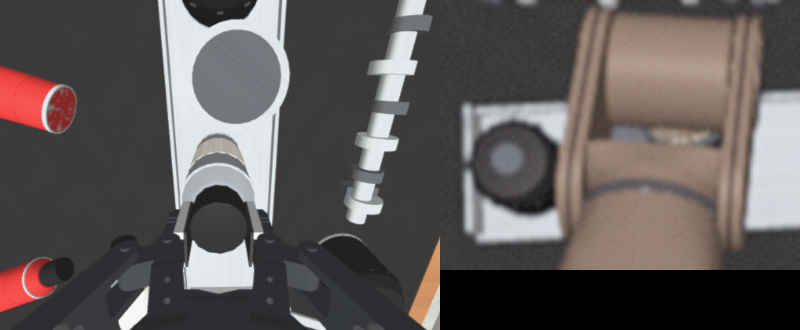

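Wrist view: the tin's ring is centred near (305,95) in full-image pixels and the can hangs upright ahead of it. I'll fit the tin disc and the cap.

```bash
python3 - <<'E'
from h import *
from plant import ctrl
w=cv2.imread("pics/c4_w.png");g=cv2.cvtColor(w,cv2.COLOR_BGR2GRAY)
m=((g>100)&(g<140)).astype(np.uint8);m=cv2.morphologyEx(m,cv2.MORPH_OPEN,np.ones((5,5)))
n,l,st,c=cv2.connectedComponentsWithStats(m[:170])
k=1+np.argmax(st[1:,4]);pts=cv2.findContours((l==k).astype(np.uint8),0,2)[0][0];e=cv2.fitEllipse(pts);print(st[k],e)
P=np.array([onz("wrist",q[0]+0.,.088)[:2] for q in pts]);(cx,r)=cv2.minEnclosingCircle(P.astype(np.float32));print("tin",cx,r,P.mean(0))
s=ctrl.get_state();print(s["eef_pos"])
# cap disc: dark region below row 230
d=(g[225:340,200:360]<45).astype(np.uint8);n,l,st,c=cv2.connectedComponentsWithStats(d);print(st[:6],c[:6])
for v in(240,260,280,300):print(v,[int(x) for x in g[v,225:340:5]])
E
```

```text
[  245    38   112   119 10480] ((300.7128601074219, 97.27920532226562), (110.79827880859375, 118.60560607910156), 9.417012214660645)
tin (0.6328871250152588, 0.15403524041175842) 0.036756858229637146 [0.6324 0.1562]
[0.6217 0.0671 0.1554]
[[    0     0   160   115 16213]
 [   35    11    86    89  1803]
 [  136    46     2     2     2]
 [  136    49     1     1     1]
 [  139    64     1     1     1]
 [   12    66     1     1     1]] [[ 79.7129  57.9619]
 [ 77.9861  38.6351]
 [136.5     46.5   ]
 [136.      49.    ]
 [139.      64.    ]
 [ 12.      66.    ]]
240 [217, 232, 176, 176, 177, 177, 191, 88, 32, 32, 33, 32, 35, 32, 127, 192, 182, 181, 179, 177, 233, 231, 232]
260 [234, 222, 138, 135, 37, 33, 32, 35, 55, 73, 71, 72, 71, 71, 36, 32, 33, 35, 126, 140, 222, 232, 232]
280 [109, 139, 137, 39, 58, 62, 61, 62, 63, 63, 64, 62, 63, 62, 60, 62, 62, 59, 39, 130, 139, 129, 49]
300 [49, 245, 87, 38, 57, 59, 59, 58, 58, 59, 59, 60, 60, 59, 58, 59, 58, 57, 36, 84, 245, 49, 48]
```

```bash
cat > cap.py <<'E'
from h import *
def cap(f,z,lo=50,hi=85):
    g=cv2.cvtColor(cv2.imread(f),cv2.COLOR_BGR2GRAY);m=np.zeros_like(g);r=g[235:360,225:335];m[235:360,225:335]=((r>lo)&(r<hi))
    m=cv2.morphologyEx(m,cv2.MORPH_OPEN,np.ones((5,5)));n,l,st,c=cv2.connectedComponentsWithStats(m);k=1+np.argmax(st[1:,4])
    p=cv2.findContours((l==k).astype(np.uint8),0,2)[0][0]
    P=np.array([onz("wrist",q[0]+0.,z)[:2] for q in p]);b=cv2.minEnclosingCircle(P.astype(np.float32))
    print("cap",st[k],b,"mid",(P.max(0)+P.min(0))/2,np.ptp(P,axis=0))
E
python3 -c "
from cap import *;cap('pics/c4_w.png',.182)"
```

```text
cap [ 242  258   72   64 3632] ((0.6211092472076416, 0.07259445637464523), 0.0168879646807909) mid [0.6212 0.0725] [0.0321 0.0329]
```

Emit:
move_arm(
  plan=[
    {"x":0.005,"y":0.003,"z":0,"yaw":0,"fingers":1},
    {"x":0.009,"y":0.007,"z":0.003,"yaw":0,"fingers":1},
    {"x":0.009,"y":0.007,"z":0.008,"yaw":0,"fingers":1},
    {"x":0.009,"y":0.007,"z":0.013,"yaw":0,"fingers":1},
    {"x":0.009,"y":0.007,"z":0.0155,"yaw":0,"fingers":1},
  ],
)

```text
time: 7.55
eef_pos: [0.6289, 0.0765, 0.1417]
tcp_rot: [0.692, 0.722, -0.0, 0.0]
contact_force: [-3.0, -2.4, 11.4]
opening: 0.39
finger_force: 34.0
```

```bash
python3 -c "
from tilt import *;look('c5')
from cap import *;cap('pics/c5_w.png',.169)" | grep -v '^[0-9]* \['
```

```text
7.55 [0.6289 0.0765 0.1417] [-3.0021 -2.3877 11.3913] 0.3903018298458315
col r-b [(0, 41, 0), (8, 41, -1), (16, 41, 0), (24, 32, 0), (32, 31, 0), (40, 232, -8), (48, 230, -8), (56, 120, -10), (64, 119, -9), (72, 120, -10), (80, 121, -9), (88, 120, -9), (96, 120, -10), (104, 120, -10), (112, 121, -10), (120, 121, -10), (128, 121, -10), (136, 120, -10), (144, 119, -10), (152, 119, -10), (160, 120, -10), (168, 119, -10), (176, 231, -8), (184, 191, 5), (192, 179, 12), (200, 108, -4), (208, 228, -8), (216, 178, -7), (224, 180, -7), (232, 194, -16), (240, 33, 0), (248, 33, 0), (256, 34, 0)]
cap [ 242  258   73   64 3633] ((0.6280307769775391, 0.0821646898984909), 0.016749637201428413) mid [0.6284 0.0823] [0.0323 0.0328]
```

Emit:
move_arm(
  plan=[
    {"x":0,"y":0,"z":-0.003,"yaw":0,"fingers":0.5},
    {"x":0,"y":0,"z":-0.003,"yaw":0,"fingers":0.3},
    {"x":0,"y":0,"z":-0.003,"yaw":0,"fingers":0.3},
    {"x":0,"y":0,"z":-0.03,"yaw":0,"fingers":0.3},
    {"x":0,"y":0,"z":-0.07,"yaw":0,"fingers":0.3},
  ],
)

```text
time: 8.15
eef_pos: [0.626, 0.0769, 0.2064]
tcp_rot: [0.692, 0.722, -0.003, -0.003]
contact_force: [0.6, -0.6, 0.9]
opening: 0.703
finger_force: 0.0
```

Emit:
move_arm(
  plan=[
    {"x":-0.04,"y":-0.02,"z":-0.04,"yaw":0,"fingers":0.3},
    {"x":-0.08,"y":-0.05,"z":-0.04,"yaw":0,"fingers":0.3},
    {"x":-0.12,"y":-0.08,"z":-0.04,"yaw":0,"fingers":0.3},
    {"x":-0.15,"y":-0.11,"z":-0.04,"yaw":0,"fingers":0.3},
    {"x":-0.15,"y":-0.125,"z":-0.04,"yaw":0,"fingers":0.3},
  ],
)

```text
time: 8.65
eef_pos: [0.5076, -0.0815, 0.2496]
tcp_rot: [0.694, 0.72, -0.001, 0.0]
contact_force: [0.4, 1.4, -0.7]
opening: 0.7
finger_force: 0.0
```

```bash
python3 - <<'E'
from h import *
from plant import ctrl
s=ctrl.get_state();print({k:s[k] for k in("time","qpos","eef_pos","tcp_rot","contact_force")})
cv2.imwrite("pics/w9.png",ctrl.read_camera("wrist")[...,::-1])
E
```

```text
{'time': 8.65, 'qpos': array([-0.356 , -0.0877,  1.9471, -0.0015,  1.2823, -0.3929]), 'eef_pos': array([ 0.5076, -0.0815,  0.2496]), 'tcp_rot': array([ 0.6938,  0.7202, -0.0007,  0.0002]), 'contact_force': array([ 0.4324,  1.4248, -0.6808])}
```

View pics/w9.png

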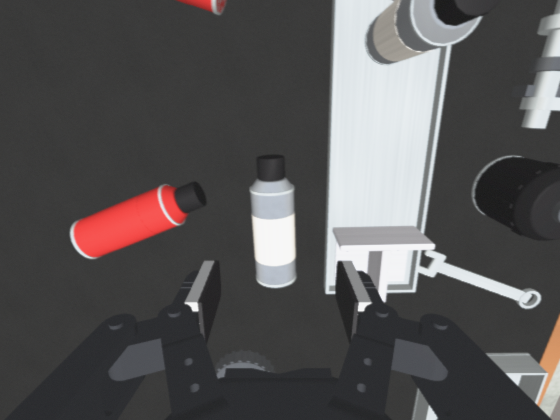

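Can_a stands upright (seen at the top of the picture, cap at (462,8)). Can_b's cap tip is at (270,156) and its base at (277,286), with its axis nearly along tool x.

```bash
python3 - <<'E'
from h import *
w=cv2.imread("pics/w9.png");g=cv2.GaussianBlur(cv2.cvtColor(w,cv2.COLOR_BGR2GRAY),(3,3),0).astype(int)
M=[]
for v in(195,205,215,225,240,255,265,275):
    r=g[v];a=max(range(240,262),key=lambda u:r[u+1]-r[u-1]);b=max(range(285,308),key=lambda u:r[u-1]-r[u+1])
    A,B=onz("wrist",(a,v),.027),onz("wrist",(b,v),.027);M.append((A+B)[:2]/2);print(v,a,b,(A+B)[:2]/2,np.linalg.norm(A-B))
f=np.polyfit(*np.array(M).T[::-1],1);print("x=a y+b",f)
print("tip top rim",onz("wrist",(270,156),.044)[:2],"base top edge",onz("wrist",(277,286),.054)[:2],"base low",onz("wrist",(277,286),.0)[:2],"shoulder",onz("wrist",(271,190),.054)[:2])
c=g[:,271];print([(v,c[v]) for v in range(148,192,3)],[(v,g[v,277]) for v in range(258,294,3)])
E
```

```text
195 251 293 [ 0.4997 -0.1037] 0.05266508039704523
205 251 293 [ 0.5001 -0.1169] 0.05325928594363979
215 251 294 [ 0.5012 -0.1304] 0.055149331072768745
225 252 294 [ 0.5023 -0.1442] 0.054488310003286904
240 253 295 [ 0.5044 -0.1655] 0.05544781797542563
255 254 295 [ 0.5058 -0.1875] 0.05509815792318388
265 256 295 [ 0.5077 -0.2027] 0.0530441448026588
275 256 296 [ 0.509  -0.2182] 0.055070402171657325
x=a y+b [-0.0836  0.4905]
tip top rim [ 0.4961 -0.0523] base top edge [ 0.5104 -0.2179] base low [ 0.5116 -0.2534] shoulder [ 0.4986 -0.0898]
[(148, np.int64(59)), (151, np.int64(60)), (154, np.int64(49)), (157, np.int64(35)), (160, np.int64(62)), (163, np.int64(65)), (166, np.int64(64)), (169, np.int64(64)), (172, np.int64(63)), (175, np.int64(62)), (178, np.int64(60)), (181, np.int64(108)), (184, np.int64(192)), (187, np.int64(194)), (190, np.int64(193))] [(258, np.int64(247)), (261, np.int64(247)), (264, np.int64(245)), (267, np.int64(196)), (270, np.int64(191)), (273, np.int64(189)), (276, np.int64(191)), (279, np.int64(190)), (282, np.int64(189)), (285, np.int64(222)), (288, np.int64(113)), (291, np.int64(60))]
```

Emit:
move_arm(
  plan=[
    {"x":0.009,"y":-0.007,"z":0.04,"yaw":-0.02,"fingers":0.3},
    {"x":0.018,"y":-0.013,"z":0.08,"yaw":-0.046,"fingers":0.3},
    {"x":0.018,"y":-0.013,"z":0.12,"yaw":-0.046,"fingers":0.3},
    {"x":0.018,"y":-0.013,"z":0.14,"yaw":-0.046,"fingers":0.3},
    {"x":0.018,"y":-0.013,"z":0.14,"yaw":-0.046,"fingers":0.3},
  ],
)

```text
time: 9.2
eef_pos: [0.4933, -0.0594, 0.1059]
tcp_rot: [0.675, 0.738, -0.002, -0.004]
contact_force: [-0.7, -0.1, -0.5]
opening: 0.696
finger_force: 0.0
```

```bash
python3 - <<'E'
from h import *
from plant import ctrl
s0=ctrl.get_state();w=ctrl.read_camera("wrist");s=ctrl.get_state()
cv2.imwrite("pics/w10.png",w[...,::-1])
for q in(s0,s):print(q["time"],q["eef_pos"],R.from_quat(q["tcp_rot"]).as_matrix()[:2,0])
g=cv2.GaussianBlur(cv2.cvtColor(w,cv2.COLOR_RGB2GRAY),(3,3),0).astype(int)
print([(v,g[v,277]) for v in range(130,300,6)])
for v in range(190,260,14):print(v,[int(x) for x in g[v,220:340:6]])
E
```

```text
9.2 [ 0.4933 -0.0594  0.1059] [-0.0885  0.9961]
9.25 [ 0.4951 -0.0601  0.1084] [-0.0885  0.9961]
[(130, np.int64(59)), (136, np.int64(60)), (142, np.int64(59)), (148, np.int64(60)), (154, np.int64(59)), (160, np.int64(59)), (166, np.int64(59)), (172, np.int64(59)), (178, np.int64(59)), (184, np.int64(59)), (190, np.int64(59)), (196, np.int64(59)), (202, np.int64(58)), (208, np.int64(59)), (214, np.int64(33)), (220, np.int64(33)), (226, np.int64(52)), (232, np.int64(53)), (238, np.int64(53)), (244, np.int64(54)), (250, np.int64(54)), (256, np.int64(76)), (262, np.int64(191)), (268, np.int64(192)), (274, np.int64(192)), (280, np.int64(232)), (286, np.int64(192)), (292, np.int64(191)), (298, np.int64(189))]
190 [57, 59, 59, 60, 59, 59, 59, 60, 60, 58, 58, 59, 58, 58, 59, 59, 59, 59, 59, 59]
204 [58, 58, 59, 59, 59, 59, 59, 59, 59, 59, 58, 60, 58, 60, 59, 58, 58, 59, 59, 58]
218 [58, 58, 57, 58, 59, 59, 59, 59, 33, 32, 33, 33, 33, 33, 33, 60, 58, 59, 58, 58]
232 [58, 57, 57, 57, 57, 58, 58, 57, 44, 50, 55, 58, 58, 52, 44, 58, 59, 59, 58, 58]
246 [58, 59, 59, 57, 59, 58, 58, 67, 45, 52, 56, 58, 55, 50, 43, 59, 58, 58, 59, 59]
```

```bash
python3 - <<'E'
from h import *
import h
from plant import ctrl
m=ctrl.camera_model("wrist");K=m["intrinsics"];s=ctrl.get_state();T=np.eye(4);T[:3,:3]=R.from_quat(s["tcp_rot"]).as_matrix();T[:3,3]=[.4942,-.0598,.107];Tc=T@m["tool_from_camera"]
for uv,z in(((277,224.5),.044),((277,211.5),.010),((266,235),.027),((310,235),.027),((277,259),.044)):
    d=Tc[:3,:3]@np.array([(uv[0]-K[0,2])/K[0,0],-(uv[1]-K[1,2])/K[1,1],-1.]);P=Tc[:3,3]+d*(z-Tc[2,3])/d[2];print(P,"tool",(np.linalg.inv(T)@np.r_[P,1])[:3])
g=cv2.GaussianBlur(cv2.imread("pics/w10.png",0),(3,3),0).astype(int);print([(u,g[236,u]) for u in range(258,320,2)])
E
```

```text
[ 0.4931 -0.0587  0.044 ] tool [ 0.0011 -0.0008  0.063 ]
[ 0.4931 -0.0607  0.01  ] tool [-0.0009 -0.0008  0.097 ]
[ 0.4857 -0.0754  0.027 ] tool [-0.0149 -0.0096  0.08  ]
[ 0.5208 -0.0722  0.027 ] tool [-0.0148  0.0256  0.0799]
[ 0.4956 -0.0869  0.044 ] tool [-0.0272 -0.0008  0.063 ]
[(258, np.int64(58)), (260, np.int64(58)), (262, np.int64(57)), (264, np.int64(43)), (266, np.int64(40)), (268, np.int64(44)), (270, np.int64(47)), (272, np.int64(49)), (274, np.int64(51)), (276, np.int64(51)), (278, np.int64(53)), (280, np.int64(55)), (282, np.int64(56)), (284, np.int64(57)), (286, np.int64(58)), (288, np.int64(58)), (290, np.int64(58)), (292, np.int64(57)), (294, np.int64(55)), (296, np.int64(53)), (298, np.int64(50)), (300, np.int64(49)), (302, np.int64(45)), (304, np.int64(42)), (306, np.int64(46)), (308, np.int64(57)), (310, np.int64(58)), (312, np.int64(59)), (314, np.int64(57)), (316, np.int64(58)), (318, np.int64(58))]
```

Emit:
move_arm(
  plan=[
    {"x":-0.003,"y":0.0055,"z":0.03,"yaw":0,"fingers":0.3},
    {"x":-0.005,"y":0.0055,"z":0.06,"yaw":0,"fingers":0.3},
    {"x":-0.005,"y":0.0055,"z":0.082,"yaw":0,"fingers":0.3},
    {"x":-0.005,"y":0.0055,"z":0.096,"yaw":0,"fingers":0.3},
    {"x":-0.005,"y":0.0055,"z":0.101,"yaw":0,"fingers":0.3},
  ],
)

```text
time: 9.75
eef_pos: [0.5024, -0.0653, 0.0088]
tcp_rot: [0.675, 0.738, 0.0, 0.0]
contact_force: [-0.3, -0.1, 1.0]
opening: 0.701
finger_force: 0.0
```

Emit:
move_arm(
  plan=[
    {"x":0,"y":0,"z":0,"yaw":0,"fingers":0.6},
    {"x":0,"y":0,"z":0,"yaw":0,"fingers":1},
    {"x":0,"y":0,"z":0,"yaw":0,"fingers":1},
    {"x":0,"y":0,"z":0,"yaw":0,"fingers":1},
  ],
  force=20,
)

```text
time: 10.15
eef_pos: [0.5029, -0.0656, 0.0102]
tcp_rot: [0.675, 0.737, 0.001, 0.001]
contact_force: [-0.3, 0.6, 3.0]
opening: 0.393
finger_force: 19.9
```

Emit:
move_arm(
  plan=[
    {"x":0,"y":0,"z":-0.04,"yaw":0,"fingers":1},
    {"x":0,"y":0,"z":-0.08,"yaw":0,"fingers":1},
    {"x":0,"y":0,"z":-0.12,"yaw":0,"fingers":1},
    {"x":0,"y":0,"z":-0.16,"yaw":0,"fingers":1},
    {"x":0,"y":0,"z":-0.16,"yaw":0,"fingers":1},
  ],
)

```text
time: 10.65
eef_pos: [0.5056, -0.0664, 0.1758]
tcp_rot: [0.675, 0.738, 0.003, 0.006]
contact_force: [0.0, 0.6, -0.9]
opening: 0.387
finger_force: 21.6
```

```bash
python3 - <<'E'
from h import *
from plant import ctrl
s=ctrl.get_state();print(s["time"],s["eef_pos"],s["contact_force"],s["opening"])
sc=ctrl.read_camera("scene")[...,::-1];tp=ctrl.read_camera("top")[...,::-1];w=ctrl.read_camera("wrist")[...,::-1]
cv2.imwrite("pics/b1_w.png",w);cv2.imwrite("pics/b1_s.png",sc)
Rm=R.from_quat(s["tcp_rot"]).as_matrix();g=s["eef_pos"]-.021*Rm[:,2]
for th in range(0,100,10):
    c,n=np.cos(np.radians(th)),np.sin(np.radians(th));ax=c*Rm[:,0]-n*Rm[:,2]
    print(th,proj("scene",g-.161*ax)[0],proj("scene",g-.062*ax)[0])
# bright label blob near the gripper in the scene picture
hsv=sc.astype(int);m=((sc.min(2)>205)&(hsv[...,2]-hsv[...,0]>=4)).astype(np.uint8)
n,l,st,c=cv2.connectedComponentsWithStats(m)
print([(st[i],c[i]) for i in range(1,n) if st[i,4]>25 and 180<c[i][0]<330 and 150<c[i][1]<300])
E
```

```text
10.65 [ 0.5056 -0.0664  0.1758] [ 0.0295  0.6464 -0.9296] 0.3871069525054452
0 [200.1557 200.8356] [232.0519 187.0501]
10 [202.426  206.2395] [232.688  189.2093]
20 [206.093  210.6068] [233.8808 191.0189]
30 [210.9688 213.8633] [235.5821 192.4314]
40 [216.8491 215.9764] [237.7307 193.4137]
50 [223.5236 216.9478] [240.255  193.9459]
60 [230.7841 216.8068] [243.076  194.0215]
70 [238.4291 215.6035] [246.1099 193.6462]
80 [246.2665 213.4037] [249.2702 192.8367]
90 [254.1145 210.2854] [252.4694 191.6202]
[(array([223, 198,  18,  17,  87], dtype=int32), array([232.3678, 206.8161]))]
```

Label at (232,207) in the scene gives can_b's tilt as about 48°, hanging. I'll jerk up and over the base to swing it further before the floor sweep.

Emit:
move_arm(
  plan=[
    {"x":-0.025,"y":0,"z":-0.043,"yaw":0,"fingers":1},
    {"x":-0.05,"y":0,"z":-0.086,"yaw":0,"fingers":1},
    {"x":-0.07,"y":0,"z":-0.11,"yaw":0,"fingers":1},
    {"x":-0.08,"y":0,"z":-0.12,"yaw":0,"fingers":1},
    {"x":-0.08,"y":0,"z":-0.12,"yaw":0,"fingers":1},
  ],
)

```text
time: 11.3
eef_pos: [0.5087, -0.1458, 0.2878]
tcp_rot: [0.676, 0.737, -0.0, -0.001]
contact_force: [-0.2, -0.5, -3.1]
opening: 0.391
finger_force: 21.8
```

```bash
cat > tb.py <<'E'
from h import *
from plant import ctrl
s=ctrl.get_state();print(s["time"],s["eef_pos"],s["contact_force"],s["opening"])
sc=ctrl.read_camera("scene")[...,::-1]
cv2.imwrite("pics/b_s%.2f.png"%s["time"],sc)
Rm=R.from_quat(s["tcp_rot"]).as_matrix();g=s["eef_pos"]-.021*Rm[:,2]
C=ctrl.camera_model("scene")["cam_to_world"][:3,3]
for th in range(30,110,10):
    c,n=np.cos(np.radians(th)),np.sin(np.radians(th));ax=c*Rm[:,0]-n*Rm[:,2]
    p=g-.0995*ax;v=C-p;v-=ax*(v@ax);v/=np.linalg.norm(v);print(th,proj("scene",p+.022*v)[0])
m=((sc.min(2)>195)&(sc[...,2].astype(int)-sc[...,0]>=4)).astype(np.uint8)
n,l,st,c=cv2.connectedComponentsWithStats(m)
print([(st[i],c[i]) for i in range(1,n) if st[i,4]>25 and 120<c[i][0]<330 and 100<c[i][1]<300])
E
python3 tb.py
```

```text
11.3 [ 0.5087 -0.1458  0.2878] [-0.1559 -0.4717 -3.0557] 0.39088130651512387
30 [192.7478 188.9614]
40 [196.5429 191.5855]
50 [201.2225 193.4608]
60 [206.6852 194.528 ]
70 [212.8291 194.7229]
80 [219.5347 193.9535]
90 [226.612  192.0903]
100 [233.7217 189.0209]
[(array([193, 178,  22,  26, 188], dtype=int32), array([204.5638, 193.1277]))]
```

Emit:
move_arm(
  plan=[
    {"x":0.01,"y":0,"z":0.03,"yaw":0,"fingers":1},
    {"x":0.02,"y":0,"z":0.07,"yaw":0,"fingers":1},
    {"x":0.03,"y":0,"z":0.11,"yaw":0,"fingers":1},
    {"x":0.04,"y":0,"z":0.14,"yaw":0,"fingers":1},
    {"x":0.04,"y":0,"z":0.152,"yaw":0,"fingers":1},
  ],
)

```text
time: 11.85
eef_pos: [0.5004, -0.1012, 0.1296]
tcp_rot: [0.675, 0.738, -0.002, -0.007]
contact_force: [0.4, -0.4, -1.8]
opening: 0.385
finger_force: 21.8
```

Emit:
move_arm(
  plan=[
    {"x":0,"y":0,"z":0.006,"yaw":0,"fingers":1},
    {"x":0,"y":0,"z":0.01,"yaw":0,"fingers":1},
  ],
)

```text
time: 12.05
eef_pos: [0.5056, -0.1052, 0.1267]
tcp_rot: [0.675, 0.738, -0.0, 0.0]
contact_force: [0.4, -0.3, -1.2]
opening: 0.387
finger_force: 21.8
```

```bash
python3 tb.py
```

```text
12.05 [ 0.5056 -0.1052  0.1267] [ 0.3801 -0.263  -1.1638] 0.38744849716641366
30 [214.1098 215.7371]
40 [217.1824 217.8058]
50 [221.0674 219.2403]
60 [225.6899 220.0005]
70 [230.9832 220.0412]
80 [236.8801 219.2812]
90 [243.2562 217.5719]
100 [249.8038 214.7362]
[(array([214, 206,  20,  23, 154], dtype=int32), array([224.3636, 218.8312]))]
```

Emit:
move_arm(
  plan=[
    {"x":0,"y":0,"z":0.005,"yaw":0,"fingers":1},
    {"x":-0.033,"y":0,"z":-0.003,"yaw":0,"fingers":1},
    {"x":-0.061,"y":0,"z":-0.006,"yaw":0,"fingers":1},
    {"x":-0.08,"y":0,"z":-0.005,"yaw":0,"fingers":1},
    {"x":-0.089,"y":0,"z":-0.003,"yaw":0,"fingers":1},
  ],
)

```text
time: 12.6
eef_pos: [0.5174, -0.1984, 0.1373]
tcp_rot: [0.676, 0.737, 0.001, 0.007]
contact_force: [-1.6, -0.1, 17.4]
opening: 0.389
finger_force: 32.6
```

```bash
python3 tb.py
```

```text
12.6 [ 0.5174 -0.1984  0.1373] [-1.6443 -0.1453 17.4008] 0.38923306889937725
30 [184.511  228.0439]
40 [188.0765 230.1228]
50 [192.4793 231.5467]
60 [197.6387 232.2672]
70 [203.4786 232.2207]
80 [209.9017 231.2955]
90 [216.7058 229.3226]
100 [223.4706 226.1785]
[(array([208, 226,   8,   9,  54], dtype=int32), array([211.7222, 229.9259]))]
```

```bash
python3 - <<'E'
from plant import ctrl
from cap import *
s=ctrl.get_state();print(s["eef_pos"],R.from_quat(s["tcp_rot"]).as_matrix()[:2,:2])
cv2.imwrite("pics/b3_w.png",ctrl.read_camera("wrist")[...,::-1]);cap("pics/b3_w.png",.165)
w=cv2.imread("pics/b3_w.png");print([(v,w[v,277].tolist()) for v in range(160,320,8)])
E
```

```text
[ 0.5175 -0.1992  0.1372] [[-0.0857  0.9963]
 [ 0.9963  0.0858]]
cap [ 233  278   90   82 5847] ((0.5182971358299255, -0.21324025094509125), 0.027804002165794373) mid [ 0.5193 -0.2091] [0.0433 0.0471]
[(160, [59, 59, 59]), (168, [59, 60, 60]), (176, [113, 111, 108]), (184, [159, 168, 171]), (192, [159, 168, 172]), (200, [159, 167, 172]), (208, [111, 108, 107]), (216, [113, 111, 108]), (224, [234, 231, 225]), (232, [183, 180, 175]), (240, [185, 181, 178]), (248, [200, 190, 183]), (256, [31, 31, 31]), (264, [33, 34, 34]), (272, [35, 34, 33]), (280, [73, 71, 72]), (288, [62, 60, 62]), (296, [61, 59, 60]), (304, [58, 57, 58]), (312, [57, 55, 57])]
```

```bash
cat > fit.py <<'E'
from h import *
from scipy.optimize import least_squares
def edges(f,u=277):
    c=cv2.imread(f)[:,u-3:u+4].mean(1);g=c.mean(1);d=np.abs(np.gradient(g))
    return [(v,round(g[v-2]),round(g[v+2])) for v in range(150,330) if d[v]>6 and d[v]==d[max(0,v-2):v+3].max()]
def fit(s,rows,z0,hs=((0,.027),(.027,.027),(.096,.027),(.126,.027),(.165,.017))):
    Rm=R.from_quat(s["tcp_rot"]).as_matrix();o=s["eef_pos"]
    def P(q):
        t=q[1];ax=-np.sin(t)*Rm[:,0]-np.cos(t)*Rm[:,2];nr=np.cos(t)*Rm[:,0]-np.sin(t)*Rm[:,2]
        b=o+q[0]*Rm[:,0];b=b+Rm[:,2]*(b[2]-z0)
        return [proj("wrist",b+h*ax+r*nr,s)[0,1] for h,r in hs]
    k=[i for i,v in enumerate(rows) if v]
    r=least_squares(lambda q:np.array(P(q))[k]-np.array([v for v in rows if v]),[0,0])
    print("base offset tool x %.4f, lean to -x %.1f deg"%(r.x[0],np.degrees(r.x[1])),"res",r.fun)
E
python3 - <<'E'
from fit import *
print(edges("pics/c5_w.png"));print(edges("pics/b3_w.png"))
E
```

```text
[(173, 118, 232), (183, 231, 174), (194, 177, 109), (207, 111, 232), (235, 196, 35), (258, 34, 72), (322, 57, 232)]
[(173, 59, 140), (181, 108, 168), (205, 171, 111), (222, 112, 231), (251, 192, 36), (278, 34, 71)]
```

```bash
python3 - <<'E'
from fit import *
from plant import ctrl
s=ctrl.get_state()
hs=((0,.027),(.027,.027),(.096,.027),(.126,.027),(.165,.017))
fit(s,[173,181,205,222,278],0.0,hs)
a={"eef_pos":np.array([.6289,.0765,.1417]),"tcp_rot":np.array([.692,.722,0,0])}
fit(a,[0,0,194,207,258],.004,hs)
E
```

```text
base offset tool x -0.0041, lean to -x 0.0 deg res [ 0.2241 -0.966   0.5517  0.8909 -0.7341]
base offset tool x 0.0018, lean to -x -1.1 deg res [-0.5384  0.836  -0.3107]
```

Can_b fits as upright (0.0° lean, 1 px residuals). I'll carry it over the rim to its place behind can_a.

Emit:
move_arm(
  plan=[
    {"x":0,"y":0,"z":-0.025,"yaw":0,"fingers":1},
    {"x":0.01,"y":0,"z":-0.05,"yaw":0,"fingers":1},
    {"x":0.05,"y":0,"z":-0.055,"yaw":0,"fingers":1},
    {"x":0.09,"y":0,"z":-0.055,"yaw":0,"fingers":1},
    {"x":0.125,"y":0,"z":-0.055,"yaw":0,"fingers":1},
  ],
)

```text
time: 13.2
eef_pos: [0.5028, -0.0686, 0.1868]
tcp_rot: [0.676, 0.737, 0.001, 0.002]
contact_force: [-0.5, -0.1, -2.4]
opening: 0.39
finger_force: 28.6
```

Emit:
move_arm(
  plan=[
    {"x":0.03,"y":0.005,"z":0,"yaw":0,"fingers":1},
    {"x":0.055,"y":0.035,"z":0,"yaw":0,"fingers":1},
    {"x":0.075,"y":0.075,"z":0,"yaw":0,"fingers":1},
    {"x":0.08,"y":0.11,"z":0,"yaw":0,"fingers":1},
    {"x":0.08,"y":0.131,"z":0,"yaw":0,"fingers":1},
  ],
)

```text
time: 13.7
eef_pos: [0.6286, 0.023, 0.1864]
tcp_rot: [0.675, 0.738, 0.001, 0.002]
contact_force: [0.7, -0.7, -0.7]
opening: 0.391
finger_force: 28.6
```

Emit:
move_arm(
  plan=[
    {"x":0,"y":0,"z":0.01,"yaw":0,"fingers":1},
    {"x":0,"y":0,"z":0.02,"yaw":0,"fingers":1},
    {"x":0,"y":0,"z":0.02,"yaw":0,"fingers":1},
  ],
)

```text
time: 14.0
eef_pos: [0.6231, 0.0217, 0.162]
tcp_rot: [0.676, 0.737, -0.002, -0.002]
contact_force: [-0.1, 0.4, -2.9]
opening: 0.392
finger_force: 28.5
```

```bash
python3 - <<'E'
from fit import *
from plant import ctrl
from cap import cap
s=ctrl.get_state();print(s["time"],s["eef_pos"],s["contact_force"],R.from_quat(s["tcp_rot"]).as_matrix()[:2,:2])
w=ctrl.read_camera("wrist")[...,::-1];cv2.imwrite("pics/b4_w.png",w)
print(edges("pics/b4_w.png"))
g=cv2.cvtColor(w,cv2.COLOR_BGR2GRAY)
for v in range(0,235,15):print(v,[int(x) for x in g[v,200:360:7]])
E
```

```text
14.0 [0.6231 0.0217 0.162 ] [-0.1414  0.4253 -2.9024] [[-0.0873  0.9962]
 [ 0.9962  0.0873]]
[(199, 69, 174), (207, 177, 110), (223, 119, 232), (226, 231, 181), (251, 195, 37), (277, 34, 73)]
0 [58, 58, 146, 124, 231, 230, 230, 235, 179, 121, 118, 123, 121, 119, 118, 118, 119, 118, 118, 119, 118, 121, 120]
15 [58, 56, 96, 124, 231, 232, 232, 232, 118, 118, 119, 121, 119, 122, 121, 118, 118, 118, 119, 119, 117, 119, 118]
30 [60, 60, 71, 142, 232, 233, 232, 236, 122, 118, 119, 118, 118, 120, 118, 119, 120, 119, 118, 118, 118, 118, 117]
45 [57, 60, 59, 163, 232, 234, 233, 232, 234, 118, 120, 118, 118, 118, 120, 119, 118, 119, 121, 119, 118, 118, 118]
60 [59, 58, 60, 192, 232, 234, 234, 232, 234, 231, 117, 117, 120, 118, 120, 118, 118, 119, 119, 117, 120, 119, 116]
75 [60, 59, 60, 212, 231, 234, 235, 232, 232, 213, 231, 229, 117, 117, 119, 117, 119, 119, 117, 118, 120, 231, 228]
90 [62, 60, 60, 225, 231, 233, 234, 231, 232, 231, 232, 148, 228, 232, 232, 235, 236, 228, 231, 229, 232, 232, 229]
105 [60, 60, 61, 228, 231, 231, 233, 231, 232, 229, 231, 232, 232, 232, 229, 231, 231, 233, 233,
[... 212 characters left out ...]
33, 127, 188, 184, 180, 231, 232, 174]
150 [60, 61, 57, 232, 230, 229, 231, 232, 176, 181, 44, 79, 78, 79, 79, 78, 77, 76, 65, 182, 212, 230, 232]
165 [60, 61, 59, 225, 227, 230, 230, 232, 175, 66, 74, 76, 74, 76, 75, 76, 73, 72, 72, 62, 227, 209, 231]
180 [59, 60, 59, 221, 223, 231, 230, 231, 183, 109, 70, 70, 71, 71, 71, 71, 71, 68, 68, 100, 232, 129, 146]
195 [60, 60, 61, 155, 221, 233, 230, 232, 170, 171, 172, 68, 67, 68, 68, 69, 67, 65, 216, 231, 229, 134, 62]
210 [57, 62, 61, 104, 179, 234, 230, 163, 174, 118, 110, 111, 110, 113, 192, 168, 238, 233, 236, 232, 231, 228, 59]
225 [59, 59, 60, 77, 142, 235, 197, 106, 112, 199, 233, 232, 231, 214, 117, 108, 193, 234, 234, 234, 230, 235, 60]
```

```bash
cat > caps.py <<'E'
from h import *
def disc(f,box,z,lo=50,hi=85):
    x0,y0,x1,y1=box;g=cv2.cvtColor(cv2.imread(f),cv2.COLOR_BGR2GRAY);m=np.zeros_like(g);m[y0:y1,x0:x1]=((g>lo)&(g<hi))[y0:y1,x0:x1]
    m=cv2.morphologyEx(m,cv2.MORPH_OPEN,np.ones((5,5)));n,l,st,c=cv2.connectedComponentsWithStats(m);k=1+np.argmax(st[1:,4])
    p=cv2.findContours((l==k).astype(np.uint8),0,2)[0][0]
    P=np.array([onz("wrist",q[0]+0.,z)[:2] for q in p]);print(st[k],cv2.minEnclosingCircle(P.astype(np.float32)),(P.max(0)+P.min(0))/2,np.ptp(P,axis=0))
E
python3 - <<'E'
from caps import *
disc("pics/b4_w.png",(250,138,345,203),.169)
disc("pics/b4_w.png",(225,262,335,345),.189)
E
```

```text
[ 263  138   71   65 3814] ((0.6279581785202026, 0.07719066739082336), 0.016612302511930466) [0.6279 0.0775] [0.0327 0.0307]
[ 243  277   71   61 3392] ((0.623957633972168, 0.017063641920685768), 0.016911238431930542) [0.6239 0.0172] [0.0325 0.0333]
```

Emit:
move_arm(
  plan=[
    {"x":0.002,"y":0.004,"z":0.003,"yaw":0,"fingers":1},
    {"x":0.003,"y":0.007,"z":0.008,"yaw":0,"fingers":1},
    {"x":0.003,"y":0.007,"z":0.014,"yaw":0,"fingers":1},
    {"x":0.003,"y":0.007,"z":0.019,"yaw":0,"fingers":1},
    {"x":0.003,"y":0.007,"z":0.022,"yaw":0,"fingers":1},
  ],
)

```text
time: 14.55
eef_pos: [0.6318, 0.0256, 0.1419]
tcp_rot: [0.675, 0.738, -0.0, -0.001]
contact_force: [0.1, 0.5, -2.3]
opening: 0.395
finger_force: 28.6
```

```bash
python3 - <<'E'
from fit import *
from caps import disc
from plant import ctrl
s=ctrl.get_state();print(s["time"],s["eef_pos"],s["contact_force"])
w=ctrl.read_camera("wrist")[...,::-1];cv2.imwrite("pics/b5_w.png",w)
print(edges("pics/b5_w.png"))
disc("pics/b5_w.png",(250,138,345,206),.169)
disc("pics/b5_w.png",(225,262,335,345),.169)
E
```

```text
14.55 [0.6318 0.0256 0.1419] [ 0.0507  0.528  -2.2938]
[(150, 35, 74), (229, 60, 179), (251, 195, 37), (277, 34, 73)]
[ 250  150   70   56 3438] ((0.6288116574287415, 0.07953328639268875), 0.015559283085167408) [0.6296 0.0818] [0.0283 0.0229]
[ 243  277   71   61 3369] ((0.6320875883102417, 0.021950775757431984), 0.01660950668156147) [0.6321 0.0219] [0.032  0.0329]
```

Emit:
move_arm(
  plan=[
    {"x":0,"y":0,"z":0.001,"yaw":0,"fingers":1},
    {"x":0,"y":0,"z":0.002,"yaw":0,"fingers":1},
    {"x":0,"y":0,"z":0.003,"yaw":0,"fingers":1},
  ],
)

```text
time: 14.9
eef_pos: [0.6328, 0.0252, 0.1415]
tcp_rot: [0.675, 0.738, -0.0, 0.001]
contact_force: [-2.4, -1.0, 6.1]
opening: 0.393
finger_force: 30.2
```

Emit:
move_arm(
  plan=[
    {"x":0,"y":0,"z":0.001,"yaw":0,"fingers":1},
    {"x":0,"y":0,"z":0.001,"yaw":0,"fingers":1},
  ],
)

```text
time: 15.1
eef_pos: [0.6329, 0.0251, 0.1414]
tcp_rot: [0.675, 0.738, -0.0, 0.001]
contact_force: [-2.4, -0.2, 7.1]
opening: 0.391
finger_force: 30.4
```

Emit:
move_arm(
  plan=[
    {"x":0,"y":0,"z":-0.003,"yaw":0,"fingers":0.5},
    {"x":0,"y":0,"z":-0.003,"yaw":0,"fingers":0.3},
    {"x":0,"y":0,"z":-0.003,"yaw":0,"fingers":0.3},
    {"x":0,"y":0,"z":-0.035,"yaw":0,"fingers":0.3},
    {"x":0,"y":0,"z":-0.075,"yaw":0,"fingers":0.3},
  ],
)

```text
time: 15.6
eef_pos: [0.6305, 0.0258, 0.211]
tcp_rot: [0.675, 0.738, -0.002, -0.003]
contact_force: [0.2, 0.1, 0.2]
opening: 0.701
finger_force: 0.0
```

Emit:
move_arm(
  plan=[
    {"x":-0.048,"y":-0.002,"z":0,"yaw":0.01,"fingers":0.3},
    {"x":-0.096,"y":-0.004,"z":0,"yaw":0.02,"fingers":0.3},
    {"x":-0.144,"y":-0.006,"z":0,"yaw":0.03,"fingers":0.3},
    {"x":-0.192,"y":-0.008,"z":0,"yaw":0.03,"fingers":0.3},
    {"x":-0.237,"y":-0.009,"z":0,"yaw":0.03,"fingers":0.3},
  ],
)

```text
time: 16.1
eef_pos: [0.6439, -0.2133, 0.2134]
tcp_rot: [0.686, 0.727, 0.0, -0.0]
contact_force: [0.7, 1.2, 0.2]
opening: 0.698
finger_force: 0.0
```

Emit:
move_arm(
  plan=[
    {"x":0,"y":0,"z":0.03,"yaw":0,"fingers":0.3},
    {"x":0,"y":0,"z":0.06,"yaw":0,"fingers":0.3},
    {"x":0,"y":0,"z":0.06,"yaw":0,"fingers":0.3},
  ],
)

```text
time: 16.4
eef_pos: [0.6408, -0.2104, 0.1474]
tcp_rot: [0.687, 0.727, -0.002, -0.005]
contact_force: [-0.6, 0.1, -1.1]
opening: 0.697
finger_force: 0.0
```

```bash
python3 - <<'E'
from h import *
from plant import ctrl
s=ctrl.get_state();print(s["time"],s["eef_pos"],s["contact_force"],s["opening"],R.from_quat(s["tcp_rot"]).as_matrix()[:2,:2])
w=ctrl.read_camera("wrist")[...,::-1];t=ctrl.read_camera("top")[...,::-1]
cv2.imwrite("pics/f_w.png",w);cv2.imwrite("pics/f_t.png",t)
cv2.imwrite("pics/v10.png",np.hstack([cv2.resize(w,(440,330)),cv2.copyMakeBorder(crop(t,165,130,285,240,3),0,0,0,0,0)]))
E
```

```text
16.4 [ 0.6408 -0.2104  0.1474] [-0.558   0.1205 -1.0608] 0.6969227436750258 [[-0.0569  0.9983]
 [ 0.9984  0.0569]]
```

View pics/v10.png

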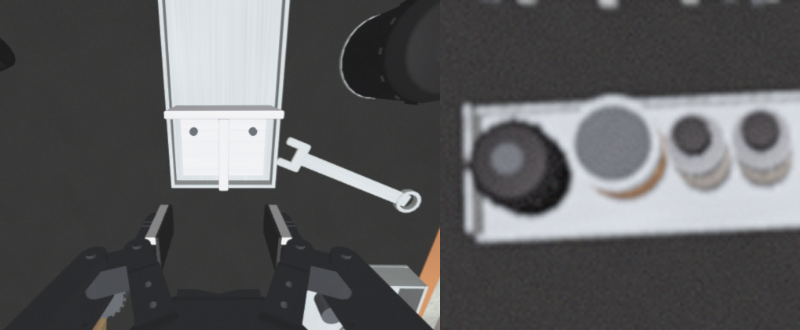

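Both cans stand in the row (top crop: caps at (692,133) and (762,131) behind the tin). The fin is at column 284, rows 149–242 in full wrist pixels. Next I'll compute the grip point.

```bash
python3 - <<'E'
from h import *
from plant import ctrl
s=ctrl.get_state();Rm=R.from_quat(s["tcp_rot"]).as_matrix()
g=cv2.imread("pics/f_w.png",0).astype(int)
for v in(170,200,225):print(v,[(u,g[v,u]) for u in range(262,308,3)])
print("col",[(v,g[v,284]) for v in range(126,250,4)])
for uv,z in(((284,150),.066),((284,240),.065),((284,195),.065),((260,142),.066)):
    P=onz("wrist",uv,z);print(uv,P,"tool",Rm.T@(P-s["eef_pos"]))
print(s["eef_pos"])
E
```

```text
170 [(262, np.int64(242)), (265, np.int64(242)), (268, np.int64(242)), (271, np.int64(242)), (274, np.int64(242)), (277, np.int64(239)), (280, np.int64(241)), (283, np.int64(241)), (286, np.int64(241)), (289, np.int64(240)), (292, np.int64(240)), (295, np.int64(242)), (298, np.int64(242)), (301, np.int64(242)), (304, np.int64(242)), (307, np.int64(242))]
200 [(262, np.int64(241)), (265, np.int64(241)), (268, np.int64(241)), (271, np.int64(241)), (274, np.int64(241)), (277, np.int64(240)), (280, np.int64(241)), (283, np.int64(242)), (286, np.int64(241)), (289, np.int64(240)), (292, np.int64(241)), (295, np.int64(241)), (298, np.int64(241)), (301, np.int64(241)), (304, np.int64(241)), (307, np.int64(241))]
225 [(262, np.int64(227)), (265, np.int64(227)), (268, np.int64(226)), (271, np.int64(226)), (274, np.int64(229)), (277, np.int64(226)), (280, np.int64(242)), (283, np.int64(243)), (286, np.int64(242)), (289, np.int64(240)), (292, np.int64(228)), (295, np.int64(228)), (298, np.int64(227)), (301, np.int64(228)), (304, np.int64(229)), (307, np.int64(226))]
col [(126, np.int64(226)), (1
[... 245 characters left out ...]
 np.int64(241)), (178, np.int64(242)), (182, np.int64(242)), (186, np.int64(242)), (190, np.int64(242)), (194, np.int64(242)), (198, np.int64(242)), (202, np.int64(242)), (206, np.int64(242)), (210, np.int64(243)), (214, np.int64(243)), (218, np.int64(242)), (222, np.int64(243)), (226, np.int64(243)), (230, np.int64(243)), (234, np.int64(243)), (238, np.int64(243)), (242, np.int64(189)), (246, np.int64(56))]
(284, 150) [ 0.6451 -0.159   0.066 ] tool [0.0517 0.0045 0.0871]
(284, 240) [ 0.65   -0.2335  0.065 ] tool [-0.023  0.005  0.088]
(284, 195) [ 0.6474 -0.1945  0.065 ] tool [0.0162 0.0047 0.088 ]
(260, 142) [ 0.6268 -0.1542  0.066 ] tool [ 0.0576 -0.0135  0.0871]
[ 0.6438 -0.211   0.153 ]
```

Emit:
move_arm(
  plan=[
    {"x":0,"y":0.002,"z":0.03,"yaw":0,"fingers":0.3},
    {"x":0,"y":0.002,"z":0.065,"yaw":0,"fingers":0.3},
    {"x":0,"y":0.002,"z":0.095,"yaw":0,"fingers":0.3},
    {"x":0,"y":0.002,"z":0.113,"yaw":0,"fingers":0.5},
    {"x":0,"y":0.002,"z":0.12,"yaw":0,"fingers":0.6},
  ],
)

```text
time: 17.0
eef_pos: [0.6462, -0.2107, 0.0332]
tcp_rot: [0.686, 0.728, -0.0, -0.0]
contact_force: [-0.1, -0.0, -0.3]
opening: 0.403
finger_force: 0.0
```

Emit:
move_arm(
  plan=[
    {"x":0,"y":0,"z":0,"yaw":0,"fingers":0.8},
    {"x":0,"y":0,"z":0,"yaw":0,"fingers":1},
    {"x":0,"y":0,"z":0,"yaw":0,"fingers":1},
    {"x":0,"y":0,"z":0,"yaw":0,"fingers":1},
    {"x":0,"y":0,"z":0,"yaw":0,"fingers":1},
  ],
  force=40,
)

```text
time: 17.5
eef_pos: [0.6451, -0.2116, 0.0354]
tcp_rot: [0.686, 0.728, -0.001, -0.001]
contact_force: [-6.3, -1.1, -0.0]
opening: 0.109
finger_force: 40.9
```

```bash
python3 - <<'E'
from caps import *
from plant import ctrl
s=ctrl.get_state();print(s["time"],s["eef_pos"],s["contact_force"],s["opening"],R.from_quat(s["tcp_rot"]).as_matrix()[:2,:2])
w=ctrl.read_camera("wrist")[...,::-1];cv2.imwrite("pics/g_w.png",w)
# top view positions of caps / tin before the slide
t=cv2.imread("pics/f_t.png");g=crop(cv2.cvtColor(t,cv2.COLOR_BGR2GRAY),165,130,285,240,6)
for nm,z,r0 in(("cap",.169,.017),("filter/tin",.09,.04)):
    r=411.5/(1.198-z)*r0*6
    c=cv2.HoughCircles(g,cv2.HOUGH_GRADIENT,1.5,60,param1=80,param2=14,minRadius=int(r*.85),maxRadius=int(r*1.12))
    for q in c[0][:5]:print(nm,q,onz("top",(q[0]/6+164.6,q[1]/6+129.6),z)[:2])
E
```

```text
17.5 [ 0.6451 -0.2116  0.0354] [-6.2526 -1.124  -0.0441] 0.1090377157934695 [[-0.059   0.9983]
 [ 0.9983  0.059 ]]
cap [641.25 260.25  39.1 ] [0.6306 0.0166]
cap [503.25 273.75  39.1 ] [0.6242 0.0749]
cap [ 92.25 446.25  42.4 ] [0.5486 0.2463]
cap [ 84.75 248.25  40.75] [0.6331 0.2527]
cap [237.75 237.75  42.4 ] [0.6384 0.1879]
filter/tin [152.25 332.25  91.5 ] [0.6103 0.2411]
filter/tin [345.75 287.25  76.05] [0.632  0.1536]
filter/tin [135.75 396.75  86.55] [0.5806 0.2476]
filter/tin [350.25 380.25  96.45] [0.5893 0.1504]
filter/tin [537.75 284.25  96.45] [0.6344 0.0661]
```

Fin gripped (9 mm opening). Sliding the stop most of the way, then creeping while watching the force.

Emit:
move_arm(
  plan=[
    {"x":0.01,"y":0,"z":0,"yaw":0,"fingers":1},
    {"x":0.03,"y":0,"z":0,"yaw":0,"fingers":1},
    {"x":0.05,"y":0,"z":0,"yaw":0,"fingers":1},
    {"x":0.07,"y":0,"z":0,"yaw":0,"fingers":1},
    {"x":0.08,"y":0,"z":0,"yaw":0,"fingers":1},
  ],
)

```text
time: 18.05
eef_pos: [0.6402, -0.131, 0.0354]
tcp_rot: [0.686, 0.728, -0.002, -0.001]
contact_force: [-7.3, -3.1, 0.5]
opening: 0.107
finger_force: 40.8
```

Emit:
move_arm(
  plan=[
    {"x":0.012,"y":0,"z":0,"yaw":0,"fingers":1},
    {"x":0.026,"y":0,"z":0,"yaw":0,"fingers":1},
    {"x":0.04,"y":0,"z":0,"yaw":0,"fingers":1},
    {"x":0.05,"y":0,"z":0,"yaw":0,"fingers":1},
    {"x":0.055,"y":0,"z":0,"yaw":0,"fingers":1},
  ],
)

```text
time: 18.55
eef_pos: [0.6369, -0.0764, 0.0354]
tcp_rot: [0.686, 0.728, -0.002, -0.001]
contact_force: [-6.8, -2.5, 1.5]
opening: 0.109
finger_force: 41.0
```

Emit:
move_arm(
  plan=[
    {"x":0.002,"y":0,"z":0,"yaw":0,"fingers":1},
    {"x":0.004,"y":0,"z":0,"yaw":0,"fingers":1},
    {"x":0.006,"y":0,"z":0,"yaw":0,"fingers":1},
    {"x":0.007,"y":0,"z":0,"yaw":0,"fingers":1},
    {"x":0.008,"y":0,"z":0,"yaw":0,"fingers":1},
  ],
)

```text
time: 19.05
eef_pos: [0.6365, -0.0695, 0.0354]
tcp_rot: [0.686, 0.728, -0.002, -0.001]
contact_force: [-7.3, -3.1, 1.1]
opening: 0.108
finger_force: 41.0
```

```bash
cat > row.py <<'E'
from caps import *
from plant import ctrl
import sys
s=ctrl.get_state();print(s["time"],s["eef_pos"],s["contact_force"],s["opening"])
f="pics/r%.2f_w.png"%s["time"]
w=ctrl.read_camera("wrist")[...,::-1];cv2.imwrite(f,w)
T=np.array([.6322,.0]) 
g=cv2.cvtColor(w,cv2.COLOR_BGR2GRAY)
for v in range(0,280,10):print(v,[int(x) for x in g[v,215:345:10]])
E
python3 row.py
```

```text
19.05 [ 0.6365 -0.0695  0.0354] [-7.3259 -3.0834  1.1267] 0.10838192312868783
0 [188, 187, 185, 186, 186, 186, 186, 187, 187, 187, 187, 187, 187]
10 [189, 188, 188, 187, 187, 187, 186, 187, 186, 187, 188, 187, 187]
20 [187, 187, 188, 188, 187, 188, 187, 187, 187, 188, 186, 188, 187]
30 [187, 187, 189, 187, 187, 188, 188, 188, 186, 187, 186, 187, 188]
40 [186, 187, 188, 189, 188, 188, 187, 187, 187, 188, 187, 187, 189]
50 [185, 186, 187, 189, 189, 188, 187, 187, 187, 187, 187, 188, 187]
60 [185, 185, 187, 188, 189, 189, 189, 188, 188, 187, 187, 187, 187]
70 [186, 186, 186, 187, 188, 188, 189, 189, 188, 188, 188, 188, 188]
80 [186, 187, 185, 187, 187, 188, 189, 189, 189, 188, 188, 187, 187]
90 [188, 186, 186, 186, 188, 188, 190, 190, 189, 188, 188, 188, 188]
100 [187, 188, 187, 186, 185, 187, 188, 189, 189, 189, 188, 188, 188]
110 [189, 187, 187, 187, 186, 185, 187, 187, 189, 189, 189, 188, 188]
120 [188, 187, 187, 187, 187, 186, 186, 187, 188, 189, 189, 189, 189]
130 [189, 188, 189, 187, 186, 187, 186, 187, 187, 189, 190, 190, 189]
140 [189, 190, 188, 189, 188, 188, 187, 185, 187, 186
[... 223 characters left out ...]
88]
180 [189, 190, 189, 189, 189, 189, 189, 187, 187, 187, 186, 186, 187]
190 [190, 189, 189, 189, 190, 190, 189, 189, 188, 188, 188, 186, 185]
200 [189, 189, 189, 189, 189, 190, 190, 189, 189, 187, 187, 187, 186]
210 [167, 176, 189, 190, 189, 190, 190, 190, 190, 188, 188, 186, 187]
220 [164, 167, 165, 167, 168, 177, 187, 188, 182, 177, 171, 166, 166]
230 [231, 163, 163, 164, 164, 165, 166, 166, 166, 166, 166, 165, 164]
240 [244, 242, 230, 230, 229, 173, 162, 162, 167, 197, 226, 229, 230]
250 [243, 243, 243, 243, 243, 233, 242, 242, 242, 243, 243, 243, 243]
260 [244, 244, 244, 244, 206, 117, 244, 243, 136, 244, 244, 244, 244]
270 [242, 242, 243, 45, 135, 87, 244, 243, 136, 46, 209, 243, 243]
```

```bash
cat > sc.py <<'E'
from h import *
from plant import ctrl
s=ctrl.get_state();sc=ctrl.read_camera("scene")[...,::-1];cv2.imwrite("pics/sc%.2f.png"%s["time"],sc)
print(s["time"],s["eef_pos"],s["contact_force"])
C=ctrl.camera_model("scene")["cam_to_world"][:3,3]
for n,x,y in(("a",.627,.0775),("b",.6315,.019)):
    p=np.array([x,y,.0655]);v=(C-p)*[1,1,0];v/=np.linalg.norm(v);print(n,"exp label",proj("scene",p+.022*v)[0],"cap",proj("scene",[x,y,.169])[0],"base",proj("scene",[x,y,.004])[0])
b,r=sc[...,0].astype(int),sc[...,2].astype(int)
m=((sc.min(2)>150)&(r-b>=4)).astype(np.uint8);n,l,st,c=cv2.connectedComponentsWithStats(m)
print("labels",[(st[i].tolist(),c[i].round(1).tolist()) for i in range(1,n) if st[i,4]>20 and 180<c[i][0]<400 and 100<c[i][1]<300])
m=(sc.max(2)<50).astype(np.uint8);m[:,:200]=0;n,l,st,c=cv2.connectedComponentsWithStats(m)
g=cv2.cvtColor(sc,cv2.COLOR_BGR2GRAY)
for y in range(168,248,4):print(y,[int(v) for v in g[y,240:345:4]])
E
python3 sc.py
```

```text
19.1 [ 0.6365 -0.0694  0.0354] [-7.6639 -3.349   1.4988]
a exp label [311.2004 224.2766] cap [314.0215 198.7886] base [310.71   228.7079]
b exp label [294.9789 232.2501] cap [296.3636 206.8687] base [294.7565 236.3267]
labels [([374, 116, 25, 10, 28], [387.0, 119.2]), ([365, 120, 33, 52, 279], [377.3, 143.1]), ([290, 174, 14, 6, 43], [296.9, 176.2]), ([258, 212, 10, 6, 21], [261.7, 215.3]), ([324, 216, 22, 7, 32], [333.9, 219.9]), ([287, 218, 60, 22, 368], [307.1, 227.9])]
168 [54, 136, 133, 52, 52, 51, 51, 52, 54, 53, 63, 132, 125, 118, 118, 110, 56, 53, 54, 53, 55, 53, 54, 51, 54, 50, 54]
172 [52, 131, 135, 53, 54, 51, 51, 53, 53, 52, 60, 134, 135, 115, 128, 132, 62, 54, 54, 53, 55, 55, 54, 51, 51, 52, 53]
176 [52, 102, 130, 53, 53, 52, 52, 54, 53, 54, 58, 136, 134, 198, 155, 149, 128, 52, 53, 53, 55, 55, 53, 52, 50, 53, 52]
180 [53, 87, 120, 53, 52, 58, 65, 81, 90, 104, 112, 131, 136, 128, 150, 144, 128, 52, 53, 53, 55, 54, 53, 55, 54, 53, 54]
184 [53, 66, 119, 104, 126, 129, 132, 135, 136, 138, 140, 106, 133, 108, 122, 82, 52, 52, 54, 55, 52, 55, 53, 52, 53, 53, 55]
188 [53, 73, 
[... 1238 characters left out ...]
90, 130, 135, 140, 145, 135, 134]
228 [54, 52, 52, 52, 51, 72, 43, 44, 44, 44, 162, 248, 194, 183, 172, 180, 176, 209, 210, 195, 227, 199, 151, 142, 145, 147, 224]
232 [53, 53, 51, 102, 175, 177, 68, 48, 57, 77, 253, 248, 249, 204, 209, 195, 153, 125, 137, 118, 238, 239, 227, 207, 214, 228, 180]
236 [53, 122, 185, 178, 235, 251, 244, 41, 48, 157, 196, 177, 228, 227, 210, 192, 227, 217, 210, 234, 237, 237, 239, 231, 176, 109, 57]
240 [185, 186, 236, 241, 246, 251, 252, 100, 82, 132, 116, 182, 168, 253, 134, 114, 239, 239, 237, 236, 237, 229, 161, 101, 51, 51, 52]
244 [234, 239, 240, 239, 239, 251, 195, 141, 41, 89, 218, 253, 209, 188, 228, 237, 239, 236, 236, 228, 157, 98, 51, 54, 54, 53, 53]
```

Emit:
move_arm(
  plan=[
    {"x":0.001,"y":0,"z":0,"yaw":0,"fingers":1},
    {"x":0.002,"y":0,"z":0,"yaw":0,"fingers":1},
    {"x":0.003,"y":0,"z":0,"yaw":0,"fingers":1},
    {"x":0.004,"y":0,"z":0,"yaw":0,"fingers":1},
  ],
)

```text
time: 19.55
eef_pos: [0.6363, -0.0657, 0.0354]
tcp_rot: [0.686, 0.728, -0.002, -0.001]
contact_force: [-7.3, -4.2, 1.6]
opening: 0.115
finger_force: 41.0
```

Emit:
move_arm(
  plan=[
    {"x":0.001,"y":0,"z":0,"yaw":0,"fingers":1},
    {"x":0.002,"y":0,"z":0,"yaw":0,"fingers":1},
    {"x":0.003,"y":0,"z":0,"yaw":0,"fingers":1},
    {"x":0.004,"y":0,"z":0,"yaw":0,"fingers":1},
  ],
)

```text
time: 19.95
eef_pos: [0.6361, -0.0621, 0.0354]
tcp_rot: [0.686, 0.728, -0.002, -0.001]
contact_force: [-7.3, -5.0, 1.2]
opening: 0.107
finger_force: 41.0
```

Emit:
move_arm(
  plan=[
    {"x":0.001,"y":0,"z":0,"yaw":0,"fingers":1},
    {"x":0.002,"y":0,"z":0,"yaw":0,"fingers":1},
    {"x":0.003,"y":0,"z":0,"yaw":0,"fingers":1},
    {"x":0.004,"y":0,"z":0,"yaw":0,"fingers":1},
  ],
)

```text
time: 20.35
eef_pos: [0.6358, -0.0581, 0.0354]
tcp_rot: [0.686, 0.728, -0.002, -0.001]
contact_force: [-7.3, -4.9, 0.5]
opening: 0.11
finger_force: 40.9
```

```bash
python3 sc.py | head -4
```

```text
20.35 [ 0.6358 -0.0581  0.0354] [-7.2544 -4.9105  0.4841]
a exp label [311.2004 224.2766] cap [314.0215 198.7886] base [310.71   228.7079]
b exp label [294.9789 232.2501] cap [296.3636 206.8687] base [294.7565 236.3267]
labels [([373, 116, 26, 10, 29], [386.5, 119.1]), ([365, 120, 33, 52, 277], [377.3, 143.1]), ([294, 174, 9, 3, 21], [297.7, 174.9]), ([291, 217, 56, 22, 354], [309.4, 227.3]), ([324, 216, 21, 7, 29], [333.1, 219.8])]
```

Emit:
move_arm(
  plan=[
    {"x":0.001,"y":0,"z":0,"yaw":0,"fingers":1},
    {"x":0.002,"y":0,"z":0,"yaw":0,"fingers":1},
    {"x":0.003,"y":0,"z":0,"yaw":0,"fingers":1},
  ],
)

```text
time: 20.7
eef_pos: [0.6356, -0.0553, 0.0354]
tcp_rot: [0.686, 0.728, -0.003, -0.0]
contact_force: [-7.9, -6.7, 1.5]
opening: 0.11
finger_force: 40.9
```

Emit:
move_arm(
  plan=[
    {"x":0.001,"y":0,"z":0,"yaw":0,"fingers":1},
    {"x":0.002,"y":0,"z":0,"yaw":0,"fingers":1},
    {"x":0.003,"y":0,"z":0,"yaw":0,"fingers":1},
  ],
)

```text
time: 21.0
eef_pos: [0.6355, -0.0531, 0.0354]
tcp_rot: [0.686, 0.728, -0.003, 0.0]
contact_force: [-7.0, -7.0, 1.6]
opening: 0.108
finger_force: 40.9
```

Emit:
move_arm(
  plan=[
    {"x":0.001,"y":0,"z":0,"yaw":0,"fingers":1},
    {"x":0.002,"y":0,"z":0,"yaw":0,"fingers":1},
    {"x":0.003,"y":0,"z":0,"yaw":0,"fingers":1},
  ],
)

```text
time: 21.3
eef_pos: [0.6353, -0.0502, 0.0354]
tcp_rot: [0.686, 0.728, -0.003, 0.0]
contact_force: [-7.8, -7.2, 1.1]
opening: 0.109
finger_force: 40.9
```

Emit:
move_arm(
  plan=[
    {"x":0.001,"y":0,"z":0,"yaw":0,"fingers":1},
    {"x":0.002,"y":0,"z":0,"yaw":0,"fingers":1},
  ],
)

```text
time: 21.5
eef_pos: [0.6352, -0.0482, 0.0354]
tcp_rot: [0.686, 0.728, -0.003, 0.0]
contact_force: [-7.4, -7.5, -0.2]
opening: 0.109
finger_force: 40.9
```

```bash
cat > tf.py <<'E'
from h import *
from plant import ctrl
t=ctrl.read_camera("top")[...,::-1];sc=ctrl.read_camera("scene")[...,::-1]
cv2.imwrite("pics/tf_t.png",t);cv2.imwrite("pics/tf_s.png",sc)
for nm,i0,i1,box in(("top","pics/top0.png",t,(175,165,203,207)),("scene","pics/scene0.png",sc,(318,190,352,230)),("sceneF","pics/scene0.png",sc,(344,180,374,217))):
    a=cv2.imread(i0,0) if isinstance(i0,str) else i0;b=cv2.cvtColor(i1,cv2.COLOR_BGR2GRAY);x0,y0,x1,y1=box
    def sh(a,b):
        best=None;tm=cv2.resize(a[y0:y1,x0:x1],None,fx=6,fy=6,interpolation=cv2.INTER_CUBIC);im=cv2.resize(b[y0-8:y1+8,x0-8:x1+8],None,fx=6,fy=6,interpolation=cv2.INTER_CUBIC)
        r=cv2.matchTemplate(im,tm,cv2.TM_CCOEFF_NORMED);_,v,_,p=cv2.minMaxLoc(r);return v,(p[0]/6-8,p[1]/6-8)
    print(nm,sh(a,b))
for n,p in(("tin",[.6325,.1537,.088]),("filter",[.6139,.2455,.1])):
    q=np.array(p);print(n,"px per 10mm tray y: scene",proj("scene",q+[-.0006,.01,0])[0]-proj("scene",q)[0],"top",proj("top",q+[-.0006,.01,0])[0]-proj("top",q)[0])
E
python3 tf.py
```

```text
top (0.9986766576766968, (0.0, 0.0))
scene (0.9083867073059082, (2.166666666666666, -0.833333333333333))
sceneF (0.9360669255256653, (1.166666666666666, -0.666666666666667))
tin px per 10mm tray y: scene [ 2.7799 -1.2541] top [-3.6533  0.1753]
filter px per 10mm tray y: scene [ 2.6941 -1.204 ] top [-3.695   0.1772]
```

Emit:
move_arm(
  plan=[
    {"x":0.001,"y":0,"z":0,"yaw":0,"fingers":1},
    {"x":0.0015,"y":0,"z":0,"yaw":0,"fingers":1},
  ],
)

```text
time: 21.8
eef_pos: [0.6351, -0.0466, 0.0354]
tcp_rot: [0.686, 0.728, -0.003, 0.0]
contact_force: [-7.8, -8.4, 1.0]
opening: 0.104
finger_force: 40.9
```

Emit:
move_arm(
  plan=[
    {"x":0.001,"y":0,"z":0,"yaw":0,"fingers":1},
    {"x":0.0015,"y":0,"z":0,"yaw":0,"fingers":1},
  ],
)

```text
time: 22.0
eef_pos: [0.635, -0.0452, 0.0354]
tcp_rot: [0.686, 0.728, -0.003, 0.0]
contact_force: [-7.8, -8.5, 1.1]
opening: 0.109
finger_force: 40.9
```

```bash
python3 tf.py|head -3; python3 sc.py | head -4
```

```text
top (0.9957197904586792, (-0.16666666666666696, 0.0))
scene (0.8969950079917908, (2.833333333333334, -1.166666666666667))
sceneF (0.8842299580574036, (1.666666666666666, -1.0))
22.1 [ 0.635  -0.0451  0.0354] [-7.7347 -8.1839  1.4019]
a exp label [311.2004 224.2766] cap [314.0215 198.7886] base [310.71   228.7079]
b exp label [294.9789 232.2501] cap [296.3636 206.8687] base [294.7565 236.3267]
labels [([374, 116, 25, 10, 28], [387.0, 119.2]), ([365, 120, 33, 52, 278], [377.3, 143.1]), ([295, 215, 54, 23, 354], [313.3, 225.5])]
```

The force step to 8.4 N and the filter's 0.5 mm shift show the row has closed. Releasing the fin and retreating straight up.

Emit:
move_arm(
  plan=[
    {"x":0,"y":0,"z":0,"yaw":0,"fingers":0.8},
    {"x":0,"y":0,"z":0,"yaw":0,"fingers":0.6},
    {"x":0,"y":0,"z":0,"yaw":0,"fingers":0.5},
    {"x":0,"y":0,"z":-0.01,"yaw":0,"fingers":0.5},
    {"x":0,"y":0,"z":-0.04,"yaw":0,"fingers":0.5},
  ],
)

```text
time: 22.65
eef_pos: [0.6341, -0.0416, 0.0715]
tcp_rot: [0.686, 0.727, -0.002, -0.003]
contact_force: [-0.1, 0.4, 0.1]
opening: 0.502
finger_force: 0.0
```

Emit:
move_arm(
  plan=[
    {"x":0,"y":0,"z":-0.05,"yaw":0,"fingers":0.5},
    {"x":0,"y":0,"z":-0.1,"yaw":0,"fingers":0.5},
    {"x":0,"y":0,"z":-0.15,"yaw":0,"fingers":0.5},
    {"x":-0.03,"y":0,"z":-0.18,"yaw":0,"fingers":0.5},
    {"x":-0.07,"y":0,"z":-0.2,"yaw":0,"fingers":0.5},
  ],
)

```text
time: 23.15
eef_pos: [0.6419, -0.1114, 0.28]
tcp_rot: [0.685, 0.729, 0.002, 0.003]
contact_force: [1.0, -0.7, -0.0]
opening: 0.5
finger_force: 0.0
```

Emit:
move_arm(
  plan=[
    {"x":-0.05,"y":0,"z":0,"yaw":0,"fingers":0.5},
    {"x":-0.1,"y":0,"z":0,"yaw":0,"fingers":0.5},
    {"x":-0.14,"y":0,"z":0,"yaw":0,"fingers":0.5},
    {"x":-0.16,"y":0,"z":0,"yaw":0,"fingers":0.5},
    {"x":-0.16,"y":0,"z":0,"yaw":0,"fingers":0.5},
  ],
)

```text
time: 23.65
eef_pos: [0.6495, -0.2744, 0.2741]
tcp_rot: [0.687, 0.726, 0.0, 0.0]
contact_force: [0.6, 0.7, 0.1]
opening: 0.498
finger_force: 0.0
```

```bash
python3 - <<'E'
from h import *
from plant import ctrl
s=ctrl.get_state();print(s["time"],s["eef_pos"],s["contact_force"],s["opening"])
t=ctrl.read_camera("top")[...,::-1];sc=ctrl.read_camera("scene")[...,::-1]
cv2.imwrite("pics/end_t.png",t);cv2.imwrite("pics/end_s.png",sc)
gt,gs=(cv2.cvtColor(i,cv2.COLOR_BGR2GRAY) for i in(t,sc))
K=6;up=crop(gt,165,130,385,240,K)
r=411.5/(1.198-.169)*.017*K
for q in cv2.HoughCircles(up,cv2.HOUGH_GRADIENT,1.5,60,param1=80,param2=12,minRadius=int(r*.85),maxRadius=int(r*1.15))[0][:6]:
    P=onz("top",(q[0]/K+164.6,q[1]/K+129.6),.169);print("cap?",q,P[:2],"off mid",(P[0]-.6322+.0575*P[1]))
r=411.5/(1.198-.088)*.0365*K
for q in cv2.HoughCircles(up[:,:520],cv2.HOUGH_GRADIENT,1.5,60,param1=80,param2=12,minRadius=int(r*.9),maxRadius=int(r*1.1))[0][:3]:print("tin?",q,onz("top",(q[0]/K+164.6,q[1]/K+129.6),.088)[:2])
# profile along the tray middle in the top view at floor rows
for z in(.06,.135):
    print(z,[int(gt[int(round(p[1])),int(round(p[0]))]) for p in(proj("top",[.6322-.0575*y,y,z])[0] for y in np.arange(-.06,.14,.004))])
E
```

```text
23.65 [ 0.6495 -0.2744  0.2741] [0.5835 0.6584 0.1162] 0.4979595089658886
cap? [461.25 267.75  40.15] [0.6265 0.0927] off mid -0.00033457620332630594
cap? [584.25 257.25  40.15] [0.6316 0.0407] off mid 0.0017705751820728953
cap? [1109.25  122.25   45.1 ] [ 0.6923 -0.1814] off mid 0.04971542140519027
cap? [ 90.75 438.75  45.1 ] [0.5518 0.247 ] off mid -0.06617874681798179
cap? [209.25 378.75  45.1 ] [0.5779 0.198 ] off mid -0.04294281070819392
cap? [234.75 239.25  38.5 ] [0.6377 0.1891] off mid 0.016380529788256774
tin? [323.25 288.75  75.7 ] [0.6316 0.1642]
tin? [147.75 330.75  88.15] [0.6113 0.2437]
tin? [134.25 405.75  84.85] [0.5767 0.2486]
0.06 [240, 240, 242, 242, 242, 240, 239, 240, 235, 235, 235, 236, 236, 236, 237, 238, 230, 222, 232, 196, 165, 180, 182, 176, 180, 176, 175, 172, 170, 171, 173, 176, 188, 175, 172, 182, 179, 179, 174, 166, 155, 149, 154, 162, 172, 174, 189, 202, 201, 163]
0.135 [236, 237, 239, 240, 239, 236, 236, 237, 236, 238, 238, 237, 238, 239, 238, 237, 228, 232, 238, 203, 184, 169, 124, 61, 75, 83, 82, 81, 79, 109, 166, 171, 188, 184, 173, 143, 67, 79, 85, 86, 82, 84, 83, 139, 161, 188, 158, 120, 121, 120]
```

```bash
python3 -c "
from plant import ctrl;print(ctrl.sign_off())"
```

```text
the job is handed in; nothing more can be done
None
```

I handed the job in at about 24 s. Both cans stand upright on the tray's midline (within about 2 mm), and the stop is slid up so the row is snug. Closing the row pushed the tin about 10 mm along the tray, up to the filter.

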